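Shut the hot kiln's vent flap with the hooked iron

ROBOT

A 6-joint arm with a two-finger parallel gripper is mounted at the origin on the work surface. World frame = base frame: x ahead of the robot, y to its left, z up, the work surface at z = 0. Lengths are in mm, angles in rad, forces in N, time in s.
With the tool pointing down it reaches from about 350 to 875 mm from the base axis. Payload 4.2 kg.
Tool frame: the origin (TCP) lies midway between the tips of the shut fingers; the grasp point (between the pads) lies 19 mm behind it; z points along the fingers, y is the direction in which the jaws open and shut (so a half turn about z gives the same grasp; the last joint's range is limited). The gripper opens to 85 mm and grips with 20 to 120 N. Pads are 22 mm wide; open, the fingers measure 114 mm over their backs; the gripper's body (76 mm by 85 mm) begins 54 mm behind the grasp point. The pads swing forward as they close: fully open they stand 13 mm farther back than shut.
Start: joints at [1.437, 0.385, 0.008, 0, -1.194, -0.259], TCP at [239.202, 577.392, 207.412] pointing down, gripper open.
Joint ranges: [-3.14, 3.14], [-1.21, 2.06], [-1.07, 1.41], [-3.16, 2.05], [-2.99, -0.16], [-3.1, 3.1]. Speed limits (rad/s): [2.79, 2.79, 3.14, 3.14, 3.14, 3.14].

INTERFACE

Orientations are given as a unit quaternion [x, y, z, w].
In Python, from bench import arm gives the robot as it stands.
- The arm moves only by the tool send_rows, never from a script. Its arguments are lists of equal length, an entry for each row: "translation": the shift along the tool's x, y, z in mm, a list of three; "dr": the turn, a rotation vector about the tool's x, y, z in degrees, a list of three; "grip": the finger opening in mm, from 0 to 85.4. In form: {"translation": [[dx, dy, dz], ...], "dr": [[ax, ay, az], ...], "grip": [grip, ...]}. A call has exactly 5 rows; each row shifts and turns the commanded pose from where the row before left it, along the tool's axes as they then stand; what a row does not reach is not made up. A row lasts 1/8 s, in which the tool goes at most 62.5 mm and 10.7 degrees, less where a joint would pass 70% of its speed; a pose out of reach is approached as far as the arm can. A call with a gripper value outside its range is refused whole. The fingers move at their own pace and stop on an object; the grip force is fixed at half the most. Time passes only in rows, so rows that do not move let the fingers close, or fill a call up. It gives the time, the measured TCP pose, the force and the opening at its end, in the units of the state.
- arm.read_state(): the state, without advancing time (a new reading comes with each control period).
- arm.get_image(name): name is "scene" or "top" or "wrist"; returns the picture (384x512x3 uint8, red, green, blue); there is no depth.
- arm.camera_info(name): a dict with "fx", "fy", "cx", "cy" (pixels), "D" ([k1, k2, p1, p2, k3] as OpenCV has them; the pictures are not rectified), "cam_to_world" (4x4, takes a point from camera to world coordinates). Camera axes: x right, y down, z forward; pixel columns grow to the right and rows downward; lengths in mm; the calibration is good to about 2 mm. A picture is of the moment at which its call begins: read the wrist's pose just before it. camera_info takes no time and is no camera call; for the wrist camera it gives the pose at the moment of the call.
- arm.job_done(): hands the job in, once; it reports no verdict.
Trained networks look in the newest picture that a camera, given by its name, has taken for a name from the list of things; names that differ only in an ending like _2 or _b are one class to them, and where a whole thing is asked for, a point or a joint stands for the part that bears it (a point fixed in the world has none). Each returns a list of dicts, best first, with "confidence" (0 to 1); they miss things now and then, are a little off and sometimes report something else, mostly with a low value. They report only what shows in the picture. A call takes as long as a camera call.
- arm.search_frame(thing, camera): "xyz" ([x, y, z] in mm, in world coordinates, good to about 4 mm: the middle of the surface that is visible of it).
- arm.place_of(thing, camera): "xyz" ([x, y, z] in mm, in world coordinates, good to about 4 mm: a listed point, or the origin of a listed thing).
The state is a dict: "clock": time; "joints": joint angles; "joint_vel": joint speeds; "joint_efforts": joint torques, N m; "position": TCP position; "ee_rot": TCP orientation; "contact_force": force on the tool from outside, world axes, zero at the start; "wrist_torque": the same for the moment, N m; "gripper_width": finger opening in mm.
Only numpy, scipy, OpenCV 4.12 (cv2) and the standard library are available. Lean on these libraries where they do the work, as an engineer would, in place of code of your own. Each camera call takes 0.05 s, during which the arm holds its last target.

TASK

The little test kiln has finished venting and is hot: take the hooked iron from its rack, put its hook through the ring eye on the vent flap's crank and pull the flap fully shut until the spring catch snaps home, pulling gently so that the eye and the catch are never strained (they bend at a little over 20 N). Then unhook and lay the iron back in its own place on the rack and let go. Touch the kiln with nothing but the iron, and leave the poker and everything else where they are.

Things in the scene. Friction and masses are not known exactly. Their poses are not given: they have to be found in the camera images.
- kiln: hot bench test kiln, bright metal box 220 (x) x 260 (y) x 180 mm on 20 mm feet, roof at 200 mm; origin: centre of its underside, +x to its back, +y to its left seen from the robot. On the roof, its centre 10 mm before the middle, a 100 x 100 mm firebrick flue collar, 25 mm high; in front of it a small spring roller catch (up to 236 mm high). Door with black handle on the front (-x).
- vent_flap (a joint): angle of the steel vent flap on the flue, rad: 0 = shut and caught, grows as its front edge swings up and back; starts 0.75 to 0.95. Stiff shaft: it stays where left, 1 to 3 N at the ring eye move it. From about 0.09 rad a spring catch resists, up to 11 to 15 N at the eye near 0.04; then it snaps to 0 on a solid stop and is held (about 11 N at the eye reopen it).
- vent_eye (a point): centre of the brass ring eye on the flap's crank: 6 mm wire, 20 mm opening, 32 mm outside, its hole along the kiln's y axis, 80 mm right of the kiln's centre line. It turns rigidly with the flap, 100 mm from the shaft's axis: with the flap shut 26 mm in front of the axis and 97 mm above it; opening carries it back over the shaft. y axis: along the hole, to the kiln's left.
- vent_hinge (a point): point on the axis of the flap's shaft (along the kiln's y), in the plane of the ring eye: 228 mm above the table, at (+45, -80) mm from the kiln's origin. Its axes are the kiln's. The flap is a 108 mm square plate that reaches 108 mm forward from the shaft when shut; the shaft is along the collar's rear edge.
- hook_iron_grip (a point): hooked iron, 280 g, 450 mm long; this is its balance point, where to grip it. Wooden handle 22 x 22 mm from 180 mm behind to 20 mm in front of this point (the front 12 mm a 24 mm steel ferrule), then a 8 mm square rod to 240 mm in front. x: along the iron to the hook; y: to the side the hook points to; z up as it lies, axis 80 mm above the table.
- hook_tip (a point): ball end (11 mm) of the hook, an 8 mm round pin at a right angle to the rod's end: this point is 45 mm from the rod's axis along the iron's +y (level, to the left as it lies in the rack) and 240 mm in front of the balance point. Its axes are the iron's.
- iron_rack: fixed wooden rack for two irons, two notched boards 280 mm apart; origin: centre of its underside, x along the irons (hooks to +x), places at y = +50 and -50 mm. Notches 34 mm wide, 24 mm deep; an iron's axis lies 80 mm high. The hooked iron may be in either place.
- poker_grip (a point): straight poker, made like the hooked iron but with a flat 22 mm blade end and no hook, in the other place of the rack; its balance point. Not needed, to be left alone.
- bisque_bowl: pinkish bisque bowl, 120 mm wide, 50 mm high; origin at the centre of its underside. To be left alone.
- mug: blue mug, 76 mm wide, 90 mm high; origin at the centre of its underside. To be left alone.
- glaze_jar: glaze jar, brown, white cap, 72 mm wide, 90 mm high; origin at the centre of its underside. To be left alone.
- oxide_jar: small amber jar, black cap, 56 mm wide, 75 mm high, between rack and kiln; origin at the centre of its underside. To be left alone.
- kiln_prop: tubular kiln prop, 40 mm wide, 60 mm high; origin at the centre of its underside. To be left alone.
- cone_plaque: plaque with three pyrometric cones, 90 x 26 mm, 57 mm high; origin at the centre of its underside. To be left alone.

How it is judged:
By the outcome, as a careful person would: the job done as asked, in the order asked, and still so for the second after the job is handed in, with the robot touching nothing.
It also fails if it takes over 58 s, if anything falls off the work surface, if the arm or the gripper's body presses on something with over 40 N, if the wrist force passes 120 N, or if a joint passes its speed limit or range.

## Working session

There is one attempt and no reset: what is moved stays moved. The work goes in short steps, Python scripts to look and compute and a tool call to move; the robot and the scene stay as the last step left them, time stands still between calls to the robot, and variables do not carry over. Pictures are saved under pics/ and viewed, and the job is handed in when it is done.

Besides the shell and the picture viewer there is one more tool, called after ">>>" as name(argument=value, ...) on one line, values as JSON. send_rows: Moves the arm, as the interface text tells. Its arguments: {"type":"object","properties":{"translation":{"type":"array"},"dr":{"type":"array"},"grip":{"type":"array"}},"required":["translation","dr","grip"]}

```bash
ls; mkdir -p pics; python3 - <<'E'
from bench import arm
import cv2,numpy as np
print(arm.read_state())
for n in ["scene","top"]:
    im=arm.get_image(n); cv2.imwrite(f"pics/{n}0.png",cv2.resize(im[:,:,::-1],(768,576)))
    c=arm.camera_info(n);print(n,c)
    for t in ["kiln","vent_eye","vent_hinge","hook_iron_grip","hook_tip","iron_rack","poker_grip","vent_flap","oxide_jar"]:
        print(t,[(np.round(d['xyz'],1).tolist(),round(d['confidence'],2)) for d in arm.place_of(t,n)[:2]] if t!="vent_flap" else arm.search_frame(t,n)[:2])
print(arm.read_state()['clock'])
E
```

```text
pics
{'clock': 0.0, 'joints': array([ 1.43659358e+00,  3.85554875e-01,  6.63912648e-03, -5.32517538e-04,
       -1.19402179e+00, -2.58625098e-01]), 'joint_vel': array([ 0.00054104,  0.0001154 ,  0.00197739, -0.0002701 ,  0.00128937,
        0.00076965]), 'joint_efforts': array([ 1.33207617e-03, -3.92289877e+01,  1.88402778e+01,  4.18614328e+00,
       -4.64335259e-03, -3.19618678e-06]), 'position': array([238.96765897, 576.81651477, 206.32290275]), 'ee_rot': array([ 9.80752952e-01, -1.95249687e-01, -1.80438032e-04,  1.08391864e-03]), 'contact_force': array([-0.11668113,  0.56434898,  0.19292575]), 'wrist_torque': array([-0.04853824,  0.00817652,  0.00403159]), 'gripper_width': 85.28480986425377}
scene {'fx': 373.3776479009729, 'fy': 373.3776479009729, 'cx': 253.77700741675488, 'cy': 192.19351404448676, 'D': array([-0.02261719,  0.        ,  0.        ,  0.        ,  0.        ]), 'cam_to_world': array([[ 5.22628108e-01,  6.82366038e-01, -5.11112954e-01,
         1.08249753e+03],
       [ 8.52510848e-01, -4.11785194e-01,  3.21959949e-01,
        -3.51852736e+02],
       [ 9.22578763e-
[... 935 characters left out ...]
602e-01, -2.50985276e-02, -1.66107557e-03,
         1.87268130e+00],
       [ 5.25048281e-03, -1.43633643e-01, -9.89617001e-01,
         1.33970512e+03],
       [ 0.00000000e+00,  0.00000000e+00,  0.00000000e+00,
         1.00000000e+00]])}
kiln []
vent_eye [([754.4, 60.3, 303.8], 0.68)]
vent_hinge [([692.8, 49.4, 227.4], 0.98)]
hook_iron_grip [([419.6, -351.9, 80.3], 0.69), ([426.9, -254.0, 78.6], 0.66)]
hook_tip [([662.6, -178.9, 82.5], 0.61), ([690.3, 389.8, 2.0], 0.21)]
iron_rack [([375.3, -130.5, 1.7], 0.6)]
poker_grip [([419.4, -351.7, 81.5], 0.81), ([755.4, 61.9, 303.7], 0.68)]
vent_flap [{'xyz': [652.0, 123.5, 280.2], 'confidence': 0.72}]
oxide_jar [([480.1, -151.1, -0.6], 0.59)]
1.0
```

View pics/scene0.png

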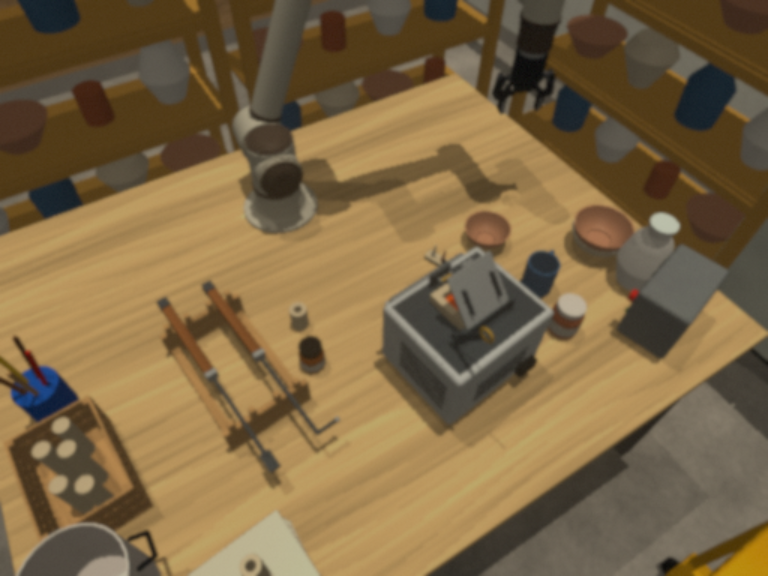

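View pics/top0.png

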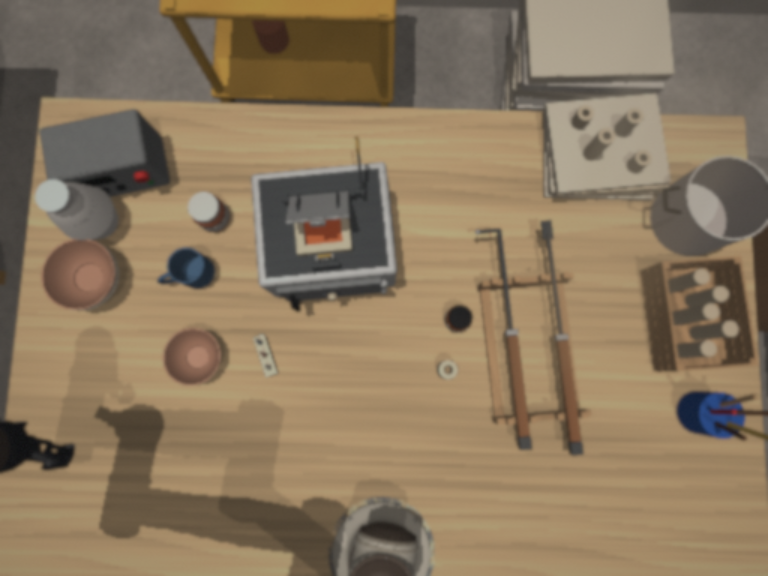

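The scene view shows the kiln at about (465,330) px with its flap open, and the rack at (240,370) px. The hooked iron is in the left place, with its hook at (325,428) px, and the poker is to its right. The top view agrees: hook at (490,232) px, eye crank near (362,165) px. Next I'll zoom in to get the kiln's yaw and refine the eye.

```bash
cat > h.py <<'E'
from bench import arm
import cv2,numpy as np
from scipy.spatial.transform import Rotation as R
def ray(n,uv,c=None):
    c=c or arm.camera_info(n)
    K=np.array([[c['fx'],0,c['cx']],[0,c['fy'],c['cy']],[0,0,1]])
    p=cv2.undistortPoints(np.array([[uv]],float),K,c['D'])[0,0]
    T=c['cam_to_world']; d=T[:3,:3]@[p[0],p[1],1]; return T[:3,3],d
def atz(n,uv,z):
    o,d=ray(n,uv); return o+d*(z-o[2])/d[2]
def tri(a,b,na="scene",nb="top"):
    o1,d1=ray(na,a);o2,d2=ray(nb,b)
    A=np.stack([d1,-d2],1);s=np.linalg.lstsq(A,o2-o1,rcond=None)[0]
    p,q=o1+s[0]*d1,o2+s[1]*d2
    return (p+q)/2,np.linalg.norm(p-q)
def crop(n,x0,y0,w,h,name):
    im=arm.get_image(n)[y0:y0+h,x0:x0+w,::-1]
    s=min(800//w,600//h); cv2.imwrite(name,cv2.resize(im,None,fx=s,fy=s,interpolation=cv2.INTER_CUBIC)); print(name,s)
E
python3 - <<'E'
from h import *
crop("top",160,80,130,150,"pics/t1.png")
crop("scene",250,155,130,130,"pics/s1.png")
crop("top",310,140,80,170,"pics/t2.png")
E
```

```text
pics/t1.png 4
pics/s1.png 4
pics/t2.png 3
```

View pics/t1.png

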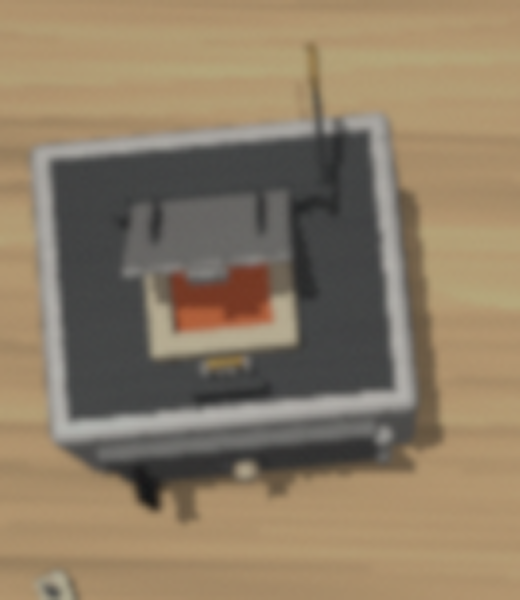

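View pics/s1.png

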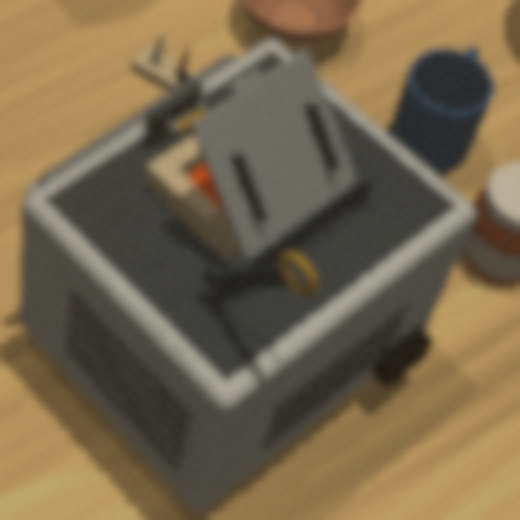

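View pics/t2.png

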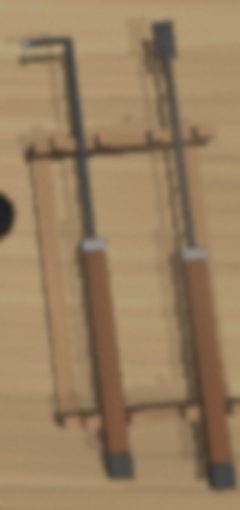

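The top crop shows the ring eye edge-on at (312,60) px, and the scene crop shows it as a brass ring at (299,272) px. The four kiln roof corners are clear. The iron's rod corner is at (70,42), its ferrule at (93,245) and its tail at (120,470) in the third crop.

```bash
python3 - <<'E'
from h import *
T=lambda u,v:(160+(u+.5)/4-.5,80+(v+.5)/4-.5)
S=lambda u,v:(250+(u+.5)/4-.5,155+(v+.5)/4-.5)
I=lambda u,v:(310+(u+.5)/3-.5,140+(v+.5)/3-.5)
fl,fr,bl,br=[atz("top",T(*p),200) for p in [(55,440),(414,402),(33,148),(386,114)]]
print("top",fl,fr,bl,br,(fl+fr+bl+br)/4)
for a,b in [(fr,fl),(br,bl)]: d=b-a;print("yaw",np.degrees(np.arctan2(-d[0],d[1])),np.linalg.norm(d))
for a,b in [(fl,bl),(fr,br)]: d=b-a;print("yaw",np.degrees(np.arctan2(d[1],d[0])),np.linalg.norm(d))
s=[atz("scene",S(*p),200) for p in [(28,195),(225,403),(272,42),(474,212)]]
print("scene fr br fl bl",s,sum(s)/4)
for a,b in [(s[0],s[2]),(s[1],s[3])]: d=b-a;print("yaw",np.degrees(np.arctan2(-d[0],d[1])),np.linalg.norm(d))
for a,b in [(s[0],s[1]),(s[2],s[3])]: d=b-a;print("yaw",np.degrees(np.arctan2(d[1],d[0])),np.linalg.norm(d))
print("eye",tri(S(299,272),T(312,60)))
c,f,t,tip=[atz("top",I(*p),z) for p,z in [((71,40),84),((93,243),90),((120,470),91),((24,42),80)]]
print(c,f,t,tip)
d=c-t;print("iron yaw",np.degrees(np.arctan2(d[1],d[0])),np.linalg.norm(d))
for th in ["vent_eye","vent_hinge","hook_iron_grip","hook_tip"]:
    for n in ["top","scene"]:
        r=[]
        for _ in range(2):
            arm.get_image(n); r+= [(np.round(d['xyz'],1).tolist(),round(d['confidence'],2)) for d in arm.place_of(th,n)[:2]]
        print(th,n,r)
print(arm.read_state()['clock'])
E
```

```text
top [519.92683535 236.75529314 200.        ] [553.12460424 -12.59502636 200.        ] [730.01998752 263.74716135 200.        ] [762.06081356  12.31551661 200.        ] [641.28306017 125.05573618 200.        ]
yaw 7.583593982743134 251.55053904702189
yaw 7.262261780480616 253.46496110660823
yaw 7.321011863731407 211.8199554868462
yaw 6.799028893605569 210.41595641383205
scene fr br fl bl [array([553.07593561,  -7.96642285, 200.        ]), array([764.09660563,  14.69421088, 200.        ]), array([526.69671053, 235.26590453, 200.        ]), array([733.52676014, 261.30936429, 200.        ])] [644.34900298 125.82576421 200.        ]
yaw 6.189695179182724 244.65859600390476
yaw 7.066207801951214 248.50261436773656
yaw 6.129267589663184 212.23389808161815
yaw 7.176753435149337 208.4632610803706
eye (array([756.77177912,  59.73506896, 314.53725339]), np.float64(1.002532013044734))
[ 663.65456214 -230.7965637    84.        ] [ 453.03717122 -251.57877248   90.        ] [ 230.89746374 -276.78738249   91.        ] [ 661.23279831 -182.58366943   80.        ]
iron yaw 6.066281000987696 435.25034363080334
vent_eye top [([756.5, 59.0, 306.4], 0.93), ([757.3, 62.0, 306.6], 0.76)]
vent_eye scene [([753.1, 63.6, 312.2], 0.65), ([482.6, -153.8, -1.2], 0.54), ([752.9, 64.3, 307.2], 0.75)]
vent_hinge top [([694.4, 50.7, 227.8], 0.7), ([693.3, 392.7, 2.3], 0.59), ([692.5, 52.5, 224.8], 0.8)]
vent_hinge scene [([699.6, 54.3, 229.8], 0.94), ([697.6, 52.8, 230.7], 0.7)]
hook_iron_grip top [([428.1, -253.1, 80.6], 0.94), ([692.9, 388.8, 2.6], 0.68), ([425.9, -256.1, 81.0], 0.97)]
hook_iron_grip scene [([424.8, -255.2, 84.6], 0.87), ([426.3, -255.9, 77.7], 0.97)]
hook_tip top [([661.5, -183.2, 82.6], 0.95), ([422.4, -355.1, 80.5], 0.7), ([662.1, -186.1, 80.4], 0.58)]
hook_tip scene [([661.9, -184.4, 77.9], 0.93), ([660.9, -180.0, 75.5], 0.77)]
2.75
```

```bash
cat >> h.py <<'E'
def st(): 
    s=arm.read_state(); Rm=R.from_quat(s['ee_rot']).as_matrix(); return s,np.array(s['position']),Rm
def info():
    s,p,Rm=st(); print("t",round(s['clock'],2),"p",p.round(1),"yaw",np.degrees(np.arctan2(Rm[1,0],Rm[0,0])).round(2),"z",Rm[:,2].round(3),"F",np.round(s['contact_force'],1),"w",round(s['gripper_width'],1))
def to(*targets,yaw=None):
    s,p,Rm=st(); info()
    Y=yaw if yaw is not None else np.degrees(np.arctan2(Rm[1,0],Rm[0,0]))
    # desired orientation: tool z down, x at Y
    c,sn=np.cos(np.radians(Y)),np.sin(np.radians(Y))
    Rd=np.array([[c,sn,0],[sn,-c,0],[0,0,-1]])
    print("dr total(tool)",np.degrees(R.from_matrix(Rm.T@Rd).as_rotvec()).round(2))
    for t in targets:
        d=Rd.T@(np.array(t,float)-p); n=np.linalg.norm(d); print("d",d.round(1),"n",round(n,1),"rows",int(np.ceil(n/60))); p=np.array(t,float)
E
python3 - <<'E'
from h import *
to((239,577,280),(400,150,280),(426,-255.2,200),(426,-255.2,61),yaw=6.3)
E
```

```text
t 2.75 p [239.2 577.4 207.4] yaw -22.5 z [ 0. -0. -1.] F [0.2 0.8 0.2] w 85.6
dr total(tool) [  0.   -0.  -28.8]
d [ -0.3   0.4 -72.6] n 72.6 rows 2
d [113.2 442.1   0. ] n 456.3 rows 8
d [-18.6 405.6  80. ] n 413.8 rows 7
d [  0.   0. 139.] n 139.0 rows 3
```

>>> send_rows(translation=[[0, 0, -25], [0, 0, -25], [0, 0, -22], [14, 55, 0], [14, 55, 0]], dr=[[0, 0, -9.6], [0, 0, -9.6], [0, 0, -9.6], [0, 0, 0], [0, 0, 0]], grip=[85, 85, 85, 85, 85])

```text
clock: 3.38
position: [279.3, 470.2, 279.3]
ee_rot: [0.998, 0.055, 0.0, -0.0]
contact_force: [0.8, -0.3, 0.9]
gripper_width: 85.0
```

>>> send_rows(translation=[[14, 55, 0], [14, 55, 0], [14, 55, 0], [14, 55, 0], [14, 55, 0]], dr=[[0, 0, 0], [0, 0, 0], [0, 0, 0], [0, 0, 0], [0, 0, 0]], grip=[85, 85, 85, 85, 85])

```text
clock: 4.0
position: [379.1, 203.7, 279.9]
ee_rot: [0.998, 0.055, 0.001, -0.0]
contact_force: [0.7, 0.1, 0.2]
gripper_width: 85.1
```

>>> send_rows(translation=[[14, 55, 0], [-3, 55, 10], [-3, 55, 10], [-3, 55, 10], [-3, 55, 10]], dr=[[0, 0, 0], [0, 0, 0], [0, 0, 0], [0, 0, 0], [0, 0, 0]], grip=[85, 85, 70, 60, 60])

```text
clock: 4.62
position: [410.9, -69.4, 239.6]
ee_rot: [0.998, 0.055, 0.001, -0.0]
contact_force: [2.3, 1.2, -0.8]
gripper_width: 59.5
```

```bash
python3 - <<'E'
from h import *
to((426,-255.2,180),(426,-255.2,61),yaw=6.3)
E
```

```text
t 4.62 p [410.9 -69.4 239.6] yaw 6.32 z [ 0.002  0.    -1.   ] F [ 2.3  1.2 -0.8] w 59.5
dr total(tool) [-0.   -0.09  0.02]
d [ -5.3 186.3  59.6] n 195.7 rows 4
d [  0.   0. 119.] n 119.0 rows 2
```

>>> send_rows(translation=[[-1.3, 46.5, 15], [-1.3, 46.5, 15], [-1.3, 46.5, 15], [-1.4, 46.8, 14.6], [0, 0, 0]], dr=[[0, 0, 0], [0, 0, 0], [0, 0, 0], [0, 0, 0], [0, 0, 0]], grip=[60, 60, 60, 60, 60])

```text
clock: 5.25
position: [425.2, -255.6, 178.2]
ee_rot: [0.999, 0.053, -0.002, -0.0]
contact_force: [0.1, 0.8, 0.2]
gripper_width: 59.8
```

```bash
python3 - <<'E'
from h import *
to((426,-255.2,61),yaw=6.3)
im=arm.get_image("wrist");cv2.imwrite("pics/w1.png",im[:,:,::-1])
c=arm.camera_info("wrist");print(c)
for z,p in [(91,(426,-255.2,91)),(80,(661.7,-182.5,80))]:
    T=c['cam_to_world'];q=np.linalg.inv(T)@np.array([*p,1]);print(c['fx']*q[0]/q[2]+c['cx'],c['fy']*q[1]/q[2]+c['cy'])
E
```

```text
t 5.25 p [ 425.2 -255.6  178.2] yaw 6.03 z [-0.003  0.001 -1.   ] F [0.1 0.8 0.2] w 59.8
dr total(tool) [-0.06  0.17 -0.27]
d [  0.8  -0.3 117.2] n 117.2 rows 2
{'fx': 266.376275188184, 'fy': 266.376275188184, 'cx': 258.1203121019277, 'cy': 189.03496692877368, 'D': array([0.01591086, 0.        , 0.        , 0.        , 0.        ]), 'cam_to_world': array([[ 1.07168691e-01, -9.45610446e-01, -3.07141263e-01,
         5.03974693e+02],
       [-9.94240492e-01, -1.02189502e-01, -3.22978138e-02,
        -2.44945784e+02],
       [-8.45462676e-04,  3.08833595e-01, -9.51115711e-01,
         3.44729462e+02],
       [ 0.00000000e+00,  0.00000000e+00,  0.00000000e+00,
         1.00000000e+00]])}
260.179492580193 185.44597101260592
198.63497837756125 -124.91705923332486
```

View pics/w1.png

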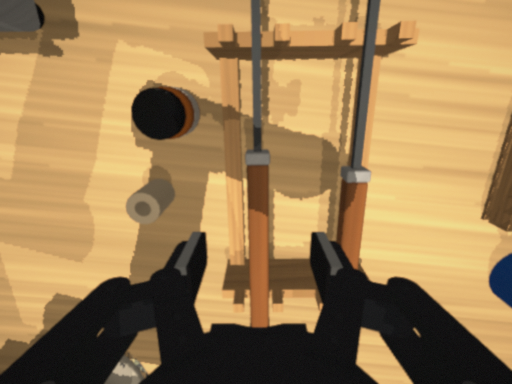

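The wrist view shows the iron's handle midway between the open fingers, around column 259. The ferrule's front end is at (258,152).

```bash
python3 - <<'E'
from h import *
f=atz("wrist",(258,152),92);b=atz("wrist",(259.5,320),91);r=atz("wrist",(257,5),84);r2=atz("wrist",(257.5,130),84)
print(f,b,r,r2)
for a,c in [(b,f),(r2,r),(b,r)]: d=c-a;print(np.degrees(np.arctan2(d[1],d[0])))
d=(f-b)/np.linalg.norm(f-b);print("grip",f-20*d)
E
```

```text
[ 459.2887785  -249.43208287   92.        ] [ 259.80122345 -272.69561507   91.        ] [ 580.39926732 -235.54492495   84.        ] [ 478.91575042 -246.8266317    84.        ]
6.651586946358571
6.343404297796029
6.609916353369661
grip [ 439.42364718 -251.74868413   91.9004192 ]
```

```bash
python3 - <<'E'
from h import *
im=arm.get_image("top")[140:305,312:382,::-1]
im=cv2.resize(cv2.rotate(im,cv2.ROTATE_90_CLOCKWISE),None,fx=4.8,fy=4.8,interpolation=cv2.INTER_CUBIC)
for k in range(0,165,10): cv2.putText(im,str(304-k),(int((k)*4.8),10),0,.35,(0,0,255),1);cv2.line(im,(int(k*4.8),12),(int(k*4.8),20),(0,0,255),1)
cv2.imwrite("pics/t3.png",im);print(im.shape)
E
```

```text
(336, 792, 3)
```

View pics/t3.png

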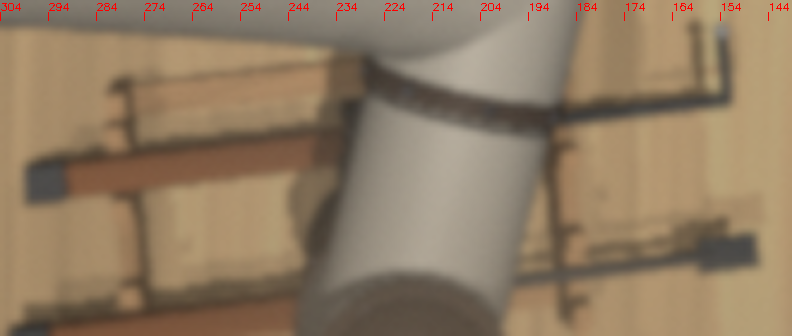

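The arm hides the middle of the iron, but its tail end shows at row 298.8 and the hook corner at row 151.3.

```bash
python3 - <<'E'
from h import *
# col = 312 + (ycrop)/4.8
t=atz("top",(312+183/4.8,304-25/4.8+.5),91);c=atz("top",(312+99/4.8,304-731/4.8+.5),82);tip=atz("top",(312+32/4.8,304-724/4.8+.5),80)
print(t,c,tip); d=c-t;print(np.linalg.norm(d),np.degrees(np.arctan2(d[1],d[0])))
e=d/np.linalg.norm(d); print("from tail",t+210*e,"from corner",c-243*e)
E
```

```text
[ 222.4667302  -278.06209214   91.        ] [ 666.60627444 -228.95911295   82.        ] [ 661.3124994  -185.70832843   80.        ]
446.93627880967534 6.308859832921453
from tail [ 431.15264073 -254.99028947   86.77120925] from corner [ 425.12686369 -255.65648461   86.89331501]
```

>>> send_rows(translation=[[-2, -1, 40], [0, 0, 40], [0, 0, 37], [0, 0, 0], [0, 0, 0]], dr=[[0, 0, -0.3], [0, 0, 0], [0, 0, 0], [0, 0, 0], [0, 0, 0]], grip=[60, 60, 60, 60, 60])

```text
clock: 5.98
position: [425.6, -252.5, 64.6]
ee_rot: [0.998, 0.058, 0.001, 0.001]
contact_force: [-0.5, -0.4, 0.1]
gripper_width: 60.3
```

```bash
python3 - <<'E'
from h import *
to((423,-254.6,61),yaw=6.35)
E
```

```text
t 5.97 p [ 425.6 -252.5   64.6] yaw 6.71 z [ 0.003 -0.001 -1.   ] F [-0.5 -0.4  0.1] w 60.3
dr total(tool) [ 0.09 -0.16  0.36]
d [-2.8  1.8  3.6] n 4.9 rows 1
```

>>> send_rows(translation=[[-2.5, 1.5, 2], [0, 0, 0], [0, 0, 0], [0, 0, 0], [0, 0, 0]], dr=[[0, 0, 0], [0, 0, 0], [0, 0, 0], [0, 0, 0], [0, 0, 0]], grip=[60, 40, 15, 10, 10])

```text
clock: 6.6
position: [422.1, -254.7, 61.7]
ee_rot: [0.998, 0.058, 0.0, 0.0]
contact_force: [-1.2, 0.7, 5.9]
gripper_width: 19.7
```

>>> send_rows(translation=[[0, 0, 0], [0, 0, 0], [0, 0, 0], [0, 0, 0], [0, 0, 0]], dr=[[0, 0, 0], [0, 0, 0], [0, 0, 0], [0, 0, 0], [0, 0, 0]], grip=[5, 5, 5, 5, 5])

```text
clock: 7.22
position: [422.0, -254.7, 61.7]
ee_rot: [0.998, 0.058, 0.0, 0.0]
contact_force: [-1.5, 0.1, 5.7]
gripper_width: 19.5
```

```bash
python3 - <<'E'
from h import *
info()
for i in range(3):
    im=arm.get_image("wrist");info()
cv2.imwrite("pics/w2.png",im[:,:,::-1])
E
```

```text
t 7.22 p [ 422.  -254.7   61.7] yaw 6.61 z [ 0.001 -0.001 -1.   ] F [-1.5  0.1  5.7] w 19.5
t 7.28 p [ 422.  -254.7   61.7] yaw 6.61 z [ 0.001 -0.001 -1.   ] F [-1.1  1.6  6.1] w 19.6
t 7.33 p [ 422.  -254.7   61.7] yaw 6.62 z [ 0.001 -0.001 -1.   ] F [-1.2  0.9  5.1] w 19.7
t 7.38 p [ 422.  -254.7   61.7] yaw 6.62 z [ 0.001 -0.001 -1.   ] F [-1.3  0.6  6.5] w 19.7
```

View pics/w2.png

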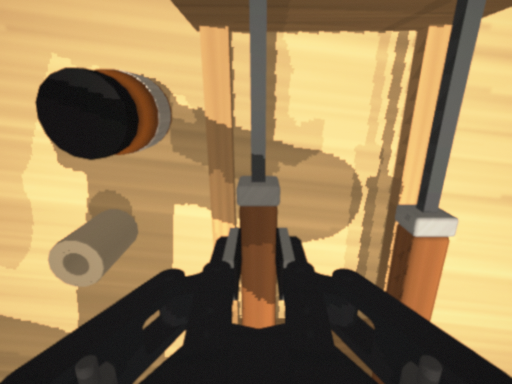

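Firm grip: the handle is between the pads, behind the ferrule at (258,190). Next I'll lift and move to staging, right of the eye.

```bash
python3 - <<'E'
from h import *
to((422,-254.7,291),(525,-88,291),yaw=7.2)
E
```

```text
t 7.38 p [ 422.  -254.7   61.7] yaw 6.62 z [ 0.001 -0.001 -1.   ] F [-1.3  0.6  6.5] w 19.7
dr total(tool) [ 0.04 -0.04 -0.58]
d [  -0.     0.  -229.3] n 229.3 rows 4
d [ 123.1 -152.5    0. ] n 196.0 rows 4
```

>>> send_rows(translation=[[0, 0, -15], [0, 0, -35], [0, 0, -40], [0, 0, -45], [0, 0, -45]], dr=[[0, 0, 0], [0, 0, 0], [0, 0, 0], [0, 0, 0], [0, 0, 0]], grip=[5, 5, 5, 5, 5])

```text
clock: 8.0
position: [420.9, -254.0, 241.3]
ee_rot: [0.998, 0.057, -0.001, -0.001]
contact_force: [0.3, -0.4, -4.0]
gripper_width: 19.4
```

```bash
python3 - <<'E'
from h import *
to((422,-254.7,291),(525,-88,291),yaw=7.2)
E
```

```text
t 8.0 p [ 420.9 -254.   241.3] yaw 6.57 z [-0.002  0.001 -1.   ] F [ 0.3 -0.4 -4. ] w 19.4
dr total(tool) [-0.08  0.08 -0.63]
d [  1.    0.9 -49.7] n 49.7 rows 1
d [ 123.1 -152.5    0. ] n 196.0 rows 4
```

>>> send_rows(translation=[[0, 0, -50], [31, -38, 0], [31, -38, 0], [31, -38, 0], [31, -38, 0]], dr=[[0, 0, -0.6], [0, 0, 0], [0, 0, 0], [0, 0, 0], [0, 0, 0]], grip=[5, 5, 5, 5, 5])

```text
clock: 8.62
position: [525.7, -86.5, 289.7]
ee_rot: [0.998, 0.063, -0.001, -0.0]
contact_force: [0.5, -0.7, -2.4]
gripper_width: 19.6
```

```bash
python3 - <<'E'
from h import *
info()
crop("top",200,80,130,100,"pics/t4.png")
crop("scene",220,170,130,130,"pics/s4.png")
im=arm.get_image("wrist");cv2.imwrite("pics/w4.png",im[:,:,::-1])
info()
for n in ["top","scene","wrist"]:
  for th in ["vent_eye","hook_tip"]:
    print(n,th,[(np.round(d['xyz'],1).tolist(),round(d['confidence'],2)) for d in arm.place_of(th,n)[:2]])
E
```

```text
t 8.62 p [525.7 -86.5 289.7] yaw 7.18 z [-0.002  0.001 -1.   ] F [ 0.5 -0.7 -2.4] w 19.6
pics/t4.png 6
pics/s4.png 4
t 8.78 p [525.9 -86.1 289.1] yaw 7.36 z [-0.003  0.001 -1.   ] F [ 0.3  0.4 -2.5] w 19.6
top vent_eye [([757.7, 60.5, 304.1], 0.66)]
top hook_tip [([764.7, -11.9, 309.4], 0.84)]
scene vent_eye [([752.7, 62.3, 312.0], 0.97)]
scene hook_tip [([766.0, -6.3, 308.1], 0.93), ([695.7, 56.0, 230.2], 0.57)]
wrist vent_eye []
wrist hook_tip []
```

View pics/t4.png

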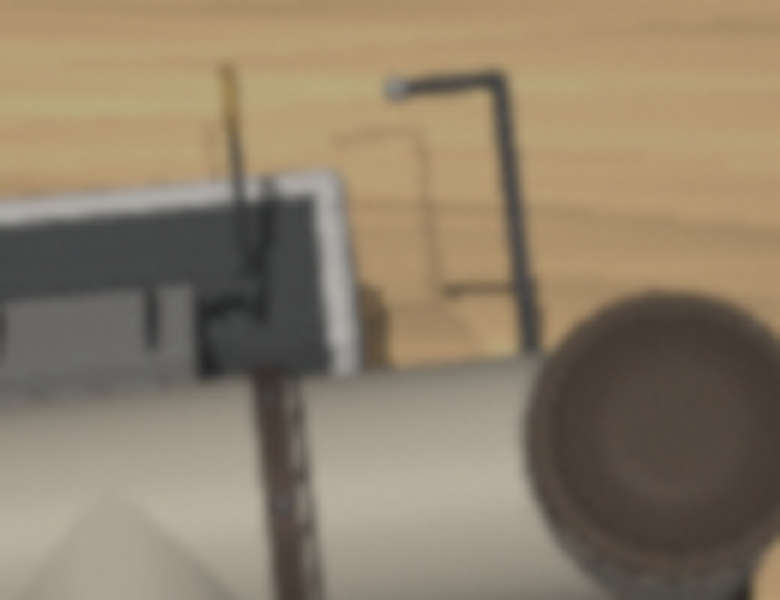

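View pics/s4.png

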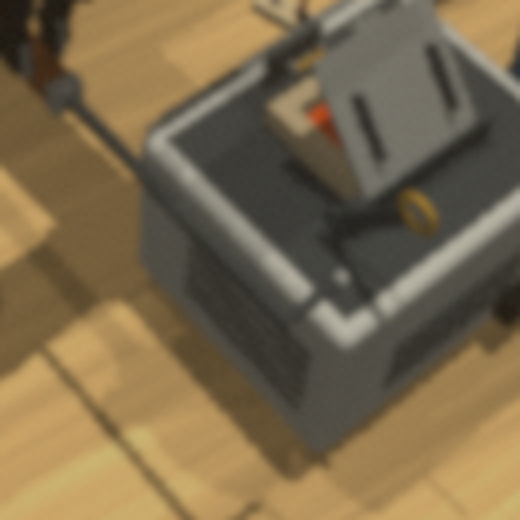

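View pics/w4.png

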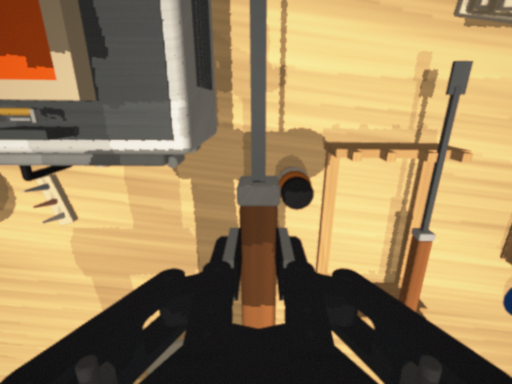

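Top view: ring edge-on centred near (230,94), ball at (396,88). Scene view: ring at (418,211), ball at (342,275). The wrist camera can't see the hook. I'll triangulate both points.

```bash
python3 - <<'E'
from h import *
T=lambda u,v:(200+(u+.5)/6-.5,80+(v+.5)/6-.5)
S=lambda u,v:(220+(u+.5)/4-.5,170+(v+.5)/4-.5)
e,a=tri(S(418,211),T(230,94));t,b=tri(S(342,275),T(396,88))
print(e,a,t,b,t-e)
y=np.radians(7);Rk=np.array([[np.cos(y),np.sin(y)],[-np.sin(y),np.cos(y)]]);print("kiln frame tip-eye",Rk@(t-e)[:2])
E
```

```text
[755.52996843  59.36954182 314.17833148] 0.0059955300319144275 [764.19612823  -8.9851028  309.57581058] 8.028358316327138 [  8.6661598  -68.35464463  -4.60252091]
kiln frame tip-eye [  0.2712279  -68.90127868]
```

>>> send_rows(translation=[[-1, -20, -1.5], [0, -20, 0], [0, -10, 0], [0, 0, 0], [0, 0, 0]], dr=[[0, 0, 0], [0, 0, 0], [0, 0, 0], [0, 0, 0], [0, 0, 0]], grip=[5, 5, 5, 5, 5])

```text
clock: 9.7
position: [518.4, -39.1, 292.3]
ee_rot: [0.998, 0.062, -0.0, 0.0]
contact_force: [0.4, -0.1, -2.2]
gripper_width: 19.7
```

```bash
python3 - <<'E'
from h import *
info()
crop("top",220,80,60,50,"pics/t5.png")
crop("scene",285,195,60,50,"pics/s5.png")
info()
for n in ["top","scene"]:
  for th in ["vent_eye","hook_tip"]:
    print(n,th,[(np.round(d['xyz'],1).tolist(),round(d['confidence'],2)) for d in arm.place_of(th,n)[:2]])
E
```

```text
t 9.7 p [518.4 -39.1 292.3] yaw 7.16 z [-0. -0. -1.] F [ 0.4 -0.1 -2.2] w 19.7
pics/t5.png 12
pics/s5.png 12
t 9.8 p [518.4 -39.2 292.2] yaw 7.15 z [-0. -0. -1.] F [ 0.1 -0.4 -3.2] w 19.5
top vent_eye [([756.3, 61.4, 304.6], 0.96)]
top hook_tip [([756.5, 34.5, 313.4], 0.69)]
scene vent_eye [([754.7, 60.0, 311.2], 0.77)]
scene hook_tip [([755.7, 34.3, 308.7], 0.97)]
```

View pics/t5.png

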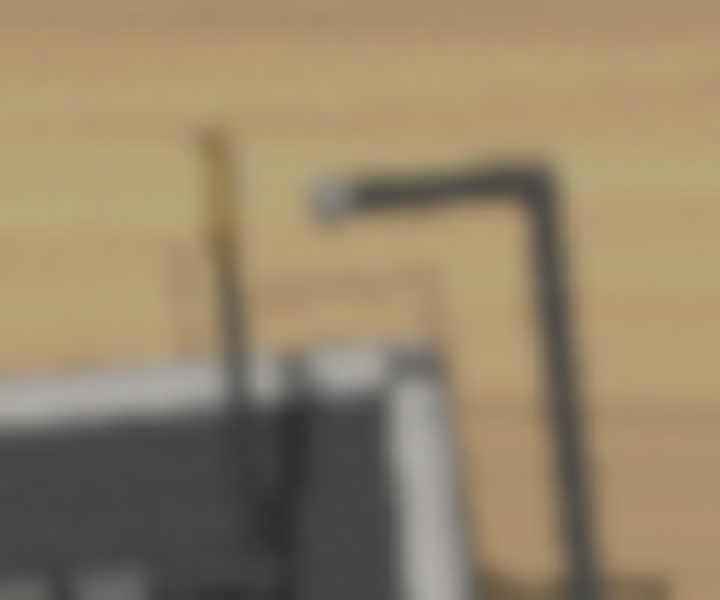

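View pics/s5.png

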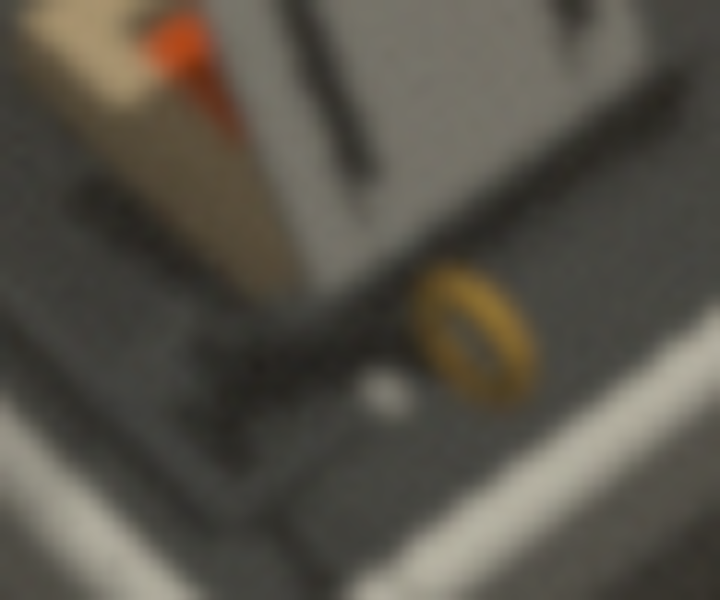

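```bash
python3 - <<'E'
from h import *
T=lambda u,v:(220+(u+.5)/12-.5,80+(v+.5)/12-.5)
S=lambda u,v:(285+(u+.5)/12-.5,195+(v+.5)/12-.5)
e,a=tri(S(476,337),T(217,187));t,b=tri(S(388,392),T(333,197))
print(e,a,t,b,t-e)
y=np.radians(7);Rk=np.array([[np.cos(y),np.sin(y)],[-np.sin(y),np.cos(y)]]);print("kiln frame tip-eye",Rk@(t-e)[:2])
i=np.radians(7.15); tk=np.array([518.4+246*np.cos(i)-44*np.sin(i),-39.1+246*np.sin(i)+44*np.cos(i),292.3+18.3]);print("kin tip",tk)
def proj(n,P):
    c=arm.camera_info(n);M=np.linalg.inv(c['cam_to_world']);K=np.array([[c['fx'],0,c['cx']],[0,c['fy'],c['cy']],[0,0,1]])
    return cv2.projectPoints(np.array([P],float),cv2.Rodrigues(M[:3,:3])[0],M[:3,3],K,c['D'])[0][0,0]
for P in (tk,t,(754,60,310.5),e):
    p=proj("top",P);q=proj("scene",P);print(np.round(((p[0]-220+.5)*12,(p[1]-80+.5)*12,(q[0]-285+.5)*12,(q[1]-195+.5)*12)))
E
```

```text
[755.97956098  59.89206166 313.30681589] 0.6972458775689495 [755.86699528  35.97382318 311.54966662] 2.0735660578930553 [ -0.1125657  -23.91823848  -1.75714927]
kiln frame tip-eye [ -3.02662668 -23.72623725]
kin tip [757.01046385  35.17682371 310.6       ]
[333. 191. 383. 401.]
[330. 195. 383. 393.]
[219. 202. 470. 337.]
[219. 188. 478. 337.]
```

>>> send_rows(translation=[[1.5, -7, -1], [0, -7, 0], [0, -2, 0], [0, 0, 0], [0, 0, 0]], dr=[[0, 0, 0], [0, 0, 0], [0, 0, 0], [0, 0, 0], [0, 0, 0]], grip=[5, 5, 5, 5, 5])

```text
clock: 10.62
position: [517.9, -22.6, 293.3]
ee_rot: [0.998, 0.063, -0.0, 0.0]
contact_force: [0.1, 0.8, -2.6]
gripper_width: 19.7
```

```bash
python3 - <<'E'
from h import *
info()
crop("top",220,80,60,50,"pics/t6.png")
crop("scene",300,200,40,40,"pics/s6.png")
info()
E
```

```text
t 10.62 p [517.9 -22.6 293.3] yaw 7.2 z [-0. -0. -1.] F [ 0.1  0.8 -2.6] w 19.7
pics/t6.png 12
pics/s6.png 15
t 10.72 p [517.9 -22.7 293.3] yaw 7.19 z [ 0. -0. -1.] F [ 0.2  0.  -2.5] w 19.8
```

View pics/t6.png

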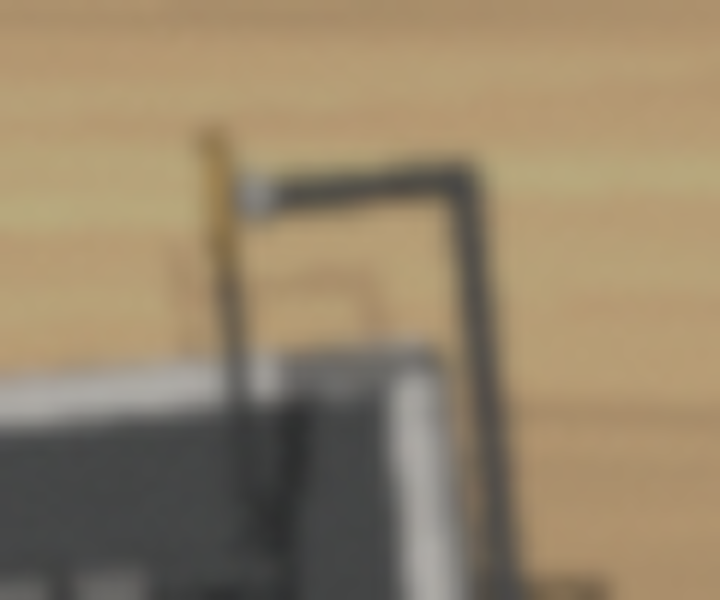

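View pics/s6.png

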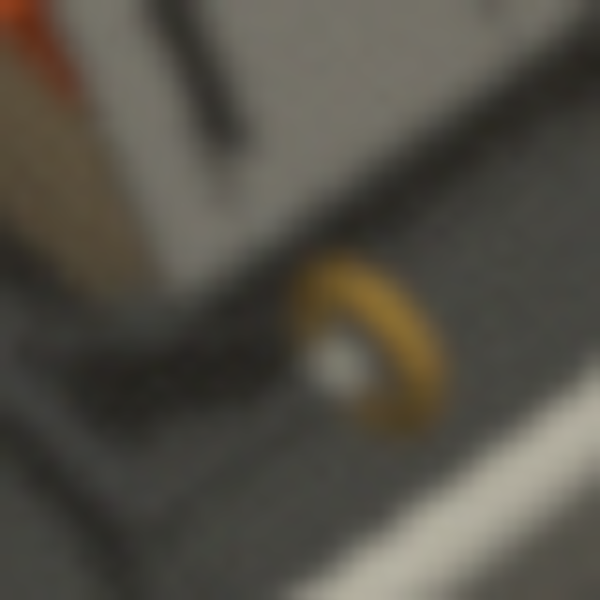

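Ball at the ring: in the scene view it is inside the opening, at (337,368) against a ring centre of (371,342), and it lines up once the remaining sideways travel is counted. I'll ease it in while watching the force.

>>> send_rows(translation=[[0, -1.5, 0], [0, -1.5, 0], [0, -1.5, 0], [0, -1.5, 0], [0, 0, 0]], dr=[[0, 0, 0], [0, 0, 0], [0, 0, 0], [0, 0, 0], [0, 0, 0]], grip=[5, 5, 5, 5, 5])

```text
clock: 11.35
position: [517.2, -16.5, 293.3]
ee_rot: [0.998, 0.063, -0.0, 0.0]
contact_force: [0.4, 0.0, -2.8]
gripper_width: 19.0
```

>>> send_rows(translation=[[0, -1.5, 0], [0, -1.5, 0], [0, -1.5, 0], [0, -1.5, 0], [0, 0, 0]], dr=[[0, 0, 0], [0, 0, 0], [0, 0, 0], [0, 0, 0], [0, 0, 0]], grip=[5, 5, 5, 5, 5])

```text
clock: 11.98
position: [516.4, -10.6, 293.3]
ee_rot: [0.998, 0.063, 0.0, 0.0]
contact_force: [0.6, 0.3, -3.3]
gripper_width: 19.8
```

```bash
python3 - <<'E'
from h import *
info()
crop("top",220,80,60,50,"pics/t7.png")
crop("scene",300,200,40,40,"pics/s7.png")
info()
E
```

```text
t 11.97 p [516.4 -10.6 293.3] yaw 7.2 z [ 0. -0. -1.] F [ 0.6  0.3 -3.3] w 19.8
pics/t7.png 12
pics/s7.png 15
t 12.07 p [516.4 -10.6 293.3] yaw 7.2 z [-0. -0. -1.] F [ 0.2 -1.2 -3. ] w 19.7
```

View pics/t7.png

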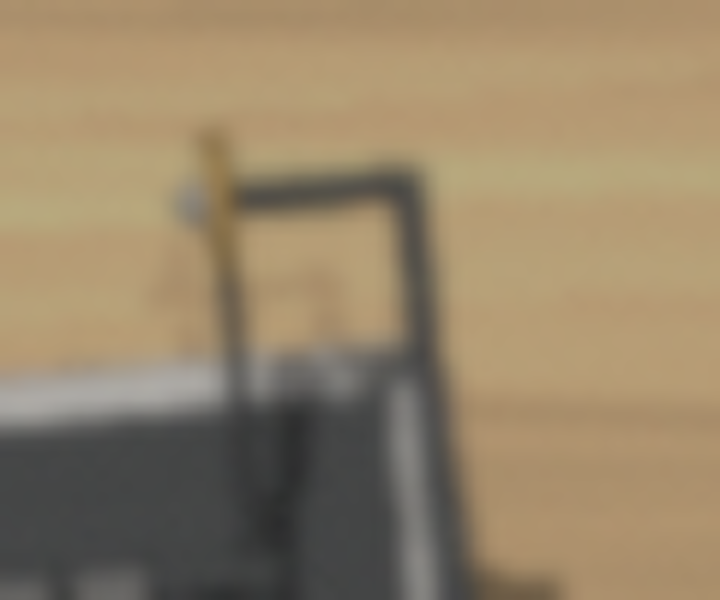

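View pics/s7.png

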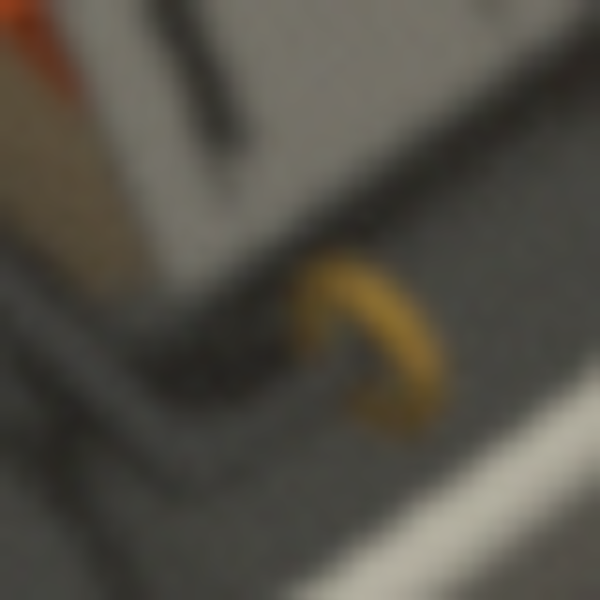

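The pin is through: in the top view the ball has emerged left of the ring at (190,203), with no contact force. I'll go 8 mm deeper, then pull along the arc.

>>> send_rows(translation=[[0, -2, 0], [0, -2, 0], [0, -2, 0], [0, -2, 0], [0, 0, 0]], dr=[[0, 0, 0], [0, 0, 0], [0, 0, 0], [0, 0, 0], [0, 0, 0]], grip=[5, 5, 5, 5, 5])

```text
clock: 12.7
position: [515.4, -2.5, 293.3]
ee_rot: [0.998, 0.063, 0.0, 0.0]
contact_force: [0.4, -0.2, -2.3]
gripper_width: 19.6
```

```bash
python3 - <<'E'
from h import *
info()
y=np.radians(7); hx=np.array([697,51.5])
s,p,Rm=st(); i=np.radians(7.2)
tip=p[:2]+[246*np.cos(i)-44*np.sin(i),246*np.sin(i)+44*np.cos(i)]
d=tip-hx; print("pin kiln rel hinge x,y,z",d[0]*np.cos(y)+d[1]*np.sin(y),-d[0]*np.sin(y)+d[1]*np.cos(y),p[2]+18.3-228)
# pin path: radius 100 at eye; pin 6 mm ahead tangentially (contact)
for th in np.arange(.9,-.01,-.1):
    a=th-.26; ex,ez=100*np.sin(a),100*np.cos(a); px,pz=ex-6*np.cos(a),ez+6*np.sin(a)
    print(round(th,2),"eye",round(ex,1),round(ez,1),"pin",round(px,1),round(pz,1))
E
```

```text
t 12.7 p [515.4  -2.5 293.3] yaw 7.21 z [ 0. -0. -1.] F [ 0.4 -0.2 -2.3] w 19.6
pin kiln rel hinge x,y,z 59.04401564534521 13.344528352692624 83.63835130527787
0.9 eye 59.7 80.2 pin 54.9 83.8
0.8 eye 51.4 85.8 pin 46.3 88.9
0.7 eye 42.6 90.5 pin 37.2 93.0
0.6 eye 33.3 94.3 pin 27.7 96.3
0.5 eye 23.8 97.1 pin 17.9 98.6
0.4 eye 14.0 99.0 pin 8.0 99.9
0.3 eye 4.0 99.9 pin -2.0 100.2
0.2 eye -6.0 99.8 pin -12.0 99.5
0.1 eye -15.9 98.7 pin -21.9 97.8
0.0 eye -25.7 96.6 pin -31.5 95.1
```

>>> send_rows(translation=[[-4, 0, -0.3], [-4, 0, -2.2], [-4.5, 0, -2.5], [-4.5, 0, -2.3], [-4.5, 0, -2]], dr=[[0, 0, 0], [0, 0, 0], [0, 0, 0], [0, 0, 0], [0, 0, 0]], grip=[5, 5, 5, 5, 5])

```text
clock: 13.32
position: [493.9, -5.4, 302.9]
ee_rot: [0.998, 0.063, 0.0, -0.0]
contact_force: [2.9, 0.2, -2.6]
gripper_width: 19.4
```

```bash
python3 - <<'E'
from h import *
info()
crop("top",210,85,60,50,"pics/t8.png")
crop("scene",290,195,50,50,"pics/s8.png")
info()
E
```

```text
t 13.32 p [493.9  -5.4 302.9] yaw 7.2 z [ 0.001  0.    -1.   ] F [ 2.9  0.2 -2.6] w 19.4
pics/t8.png 12
pics/s8.png 12
t 13.43 p [493.5  -5.5 303. ] yaw 7.2 z [ 0.  0. -1.] F [ 0.6  0.3 -2.5] w 19.7
```

View pics/t8.png

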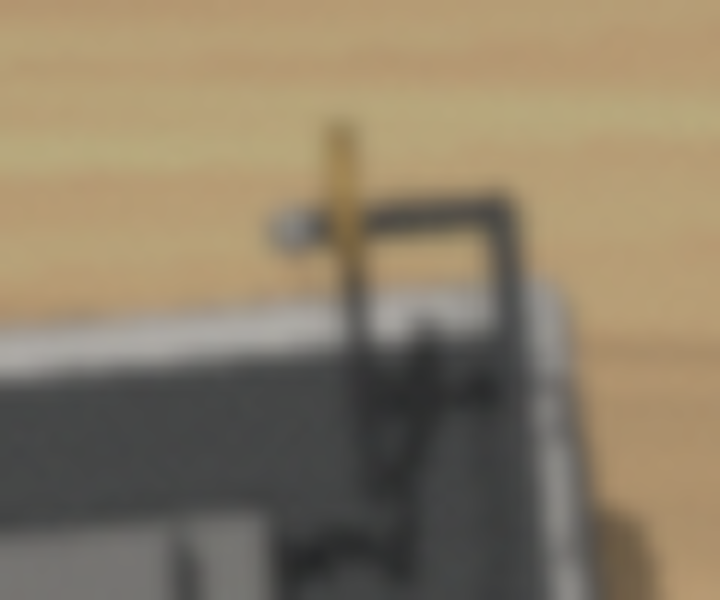

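View pics/s8.png

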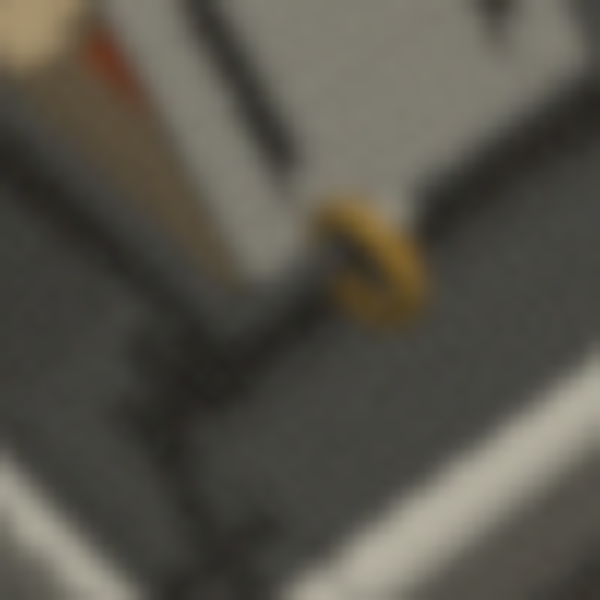

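The flap is following: the ring has come forward with the pin through it, at about 2.5 N. Continuing along the arc.

>>> send_rows(translation=[[-5, 0, -1.9], [-5, 0, -1.6], [-5, 0, -1.3], [-5, 0, -1.0], [-5, 0, -0.6]], dr=[[0, 0, 0], [0, 0, 0], [0, 0, 0], [0, 0, 0], [0, 0, 0]], grip=[5, 5, 5, 5, 5])

```text
clock: 14.05
position: [468.9, -8.6, 309.1]
ee_rot: [0.998, 0.063, -0.0, 0.0]
contact_force: [3.0, 0.2, -3.0]
gripper_width: 19.5
```

>>> send_rows(translation=[[-4.5, 0, -0.4], [-4.5, 0, 0], [-4.5, 0, 0.2], [-4, 0, 0.3], [-4, 0, 0.4]], dr=[[0, 0, 0], [0, 0, 0], [0, 0, 0], [0, 0, 0], [0, 0, 0]], grip=[5, 5, 5, 5, 5])

```text
clock: 14.68
position: [447.7, -11.3, 308.5]
ee_rot: [0.998, 0.063, 0.0, -0.0]
contact_force: [1.2, -0.3, -2.4]
gripper_width: 19.8
```

```bash
cat >> h.py <<'E'
def pin():
    s,p,Rm=st(); y=np.radians(7); i=np.arctan2(Rm[1,0],Rm[0,0])
    tip=p[:2]+[246*np.cos(i)-44*np.sin(i),246*np.sin(i)+44*np.cos(i)]
    d=tip-np.array([697,51.5]); print("pin rel hinge",d[0]*np.cos(y)+d[1]*np.sin(y),-d[0]*np.sin(y)+d[1]*np.cos(y),p[2]+18.3-228)
E
python3 - <<'E'
from h import *
info();pin()
crop("top",220,95,60,60,"pics/t9.png")
crop("scene",270,175,60,50,"pics/s9.png")
info()
E
```

```text
t 14.68 p [447.7 -11.3 308.5] yaw 7.19 z [ 0.  0. -1.] F [ 1.2 -0.3 -2.4] w 19.8
pin rel hinge -9.200107995051141 12.89292937932013 98.84750164737977
pics/t9.png 10
pics/s9.png 12
t 14.78 p [447.3 -11.4 308.5] yaw 7.2 z [-0.001 -0.    -1.   ] F [ 1.6 -0.1 -2.6] w 19.5
```

View pics/t9.png

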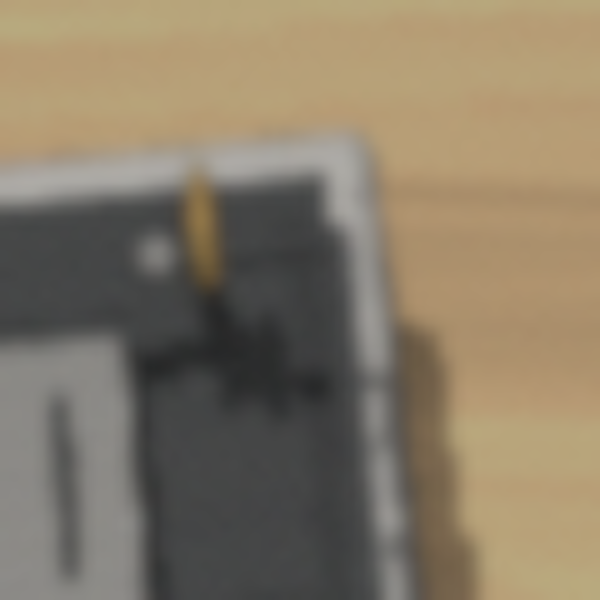

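View pics/s9.png

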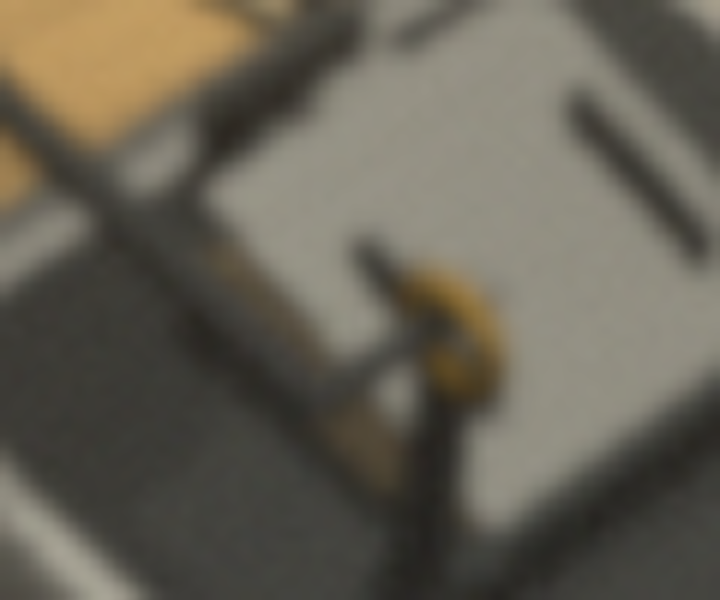

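>>> send_rows(translation=[[-2, 0, 0.1], [-2, 0, 0.1], [-2, 0, 0.2], [-2, 0, 0.2], [-1.5, 0, 0.2]], dr=[[0, 0, 0], [0, 0, 0], [0, 0, 0], [0, 0, 0], [0, 0, 0]], grip=[5, 5, 5, 5, 5])

```text
clock: 15.4
position: [438.4, -12.4, 307.7]
ee_rot: [0.998, 0.063, 0.0, -0.0]
contact_force: [1.8, 0.0, -2.5]
gripper_width: 19.5
```

>>> send_rows(translation=[[-0.7, 0, 0.1], [-0.7, 0, 0.1], [-0.7, 0, 0.1], [-0.7, 0, 0.1], [-0.7, 0, 0.1]], dr=[[0, 0, 0], [0, 0, 0], [0, 0, 0], [0, 0, 0], [0, 0, 0]], grip=[5, 5, 5, 5, 5])

```text
clock: 16.02
position: [435.0, -12.9, 307.2]
ee_rot: [0.998, 0.063, -0.0, -0.0]
contact_force: [2.0, -0.3, -3.1]
gripper_width: 19.5
```

```bash
python3 - <<'E'
from h import *
info();pin()
E
```

```text
t 16.02 p [435.  -12.9 307.2] yaw 7.19 z [-0.  0. -1.] F [ 2.  -0.3 -3.1] w 19.5
pin rel hinge -22.037743040150676 12.868275116102083 97.46685148664682
```

>>> send_rows(translation=[[-0.6, 0, 0.2], [-0.6, 0, 0.2], [-0.6, 0, 0.2], [-0.6, 0, 0.2], [-0.6, 0, 0.2]], dr=[[0, 0, 0], [0, 0, 0], [0, 0, 0], [0, 0, 0], [0, 0, 0]], grip=[5, 5, 5, 5, 5])

```text
clock: 16.65
position: [433.7, -12.7, 306.8]
ee_rot: [0.998, 0.063, 0.002, -0.0]
contact_force: [7.5, 1.5, -3.1]
gripper_width: 19.4
```

>>> send_rows(translation=[[-0.5, 0, 0.1], [-0.5, 0, 0.1], [-0.5, 0, 0.1], [-0.5, 0, 0.1], [0, 0, 0]], dr=[[0, 0, 0], [0, 0, 0], [0, 0, 0], [0, 0, 0], [0, 0, 0]], grip=[5, 5, 5, 5, 5])

```text
clock: 17.27
position: [432.8, -12.6, 306.7]
ee_rot: [0.998, 0.063, 0.004, -0.001]
contact_force: [8.6, 1.6, -2.3]
gripper_width: 19.7
```

>>> send_rows(translation=[[-0.5, 0, 0.1], [-0.5, 0, 0.1], [-0.5, 0, 0.1], [-0.5, 0, 0.1], [0, 0, 0]], dr=[[0, 0, 0], [0, 0, 0], [0, 0, 0], [0, 0, 0], [0, 0, 0]], grip=[5, 5, 5, 5, 5])

```text
clock: 17.9
position: [431.9, -12.5, 306.7]
ee_rot: [0.998, 0.063, 0.005, -0.001]
contact_force: [11.0, 1.9, -3.1]
gripper_width: 19.8
```

>>> send_rows(translation=[[-0.4, 0, 0.1], [-0.4, 0, 0.1], [-0.4, 0, 0.1], [-0.4, 0, 0.1], [0, 0, 0]], dr=[[0, 0, 0], [0, 0, 0], [0, 0, 0], [0, 0, 0], [0, 0, 0]], grip=[5, 5, 5, 5, 5])

```text
clock: 18.52
position: [431.3, -12.4, 306.6]
ee_rot: [0.998, 0.063, 0.006, -0.001]
contact_force: [12.5, 3.0, -3.9]
gripper_width: 19.7
```

>>> send_rows(translation=[[-0.4, 0, 0.1], [-0.4, 0, 0.1], [-0.4, 0, 0.1], [0, 0, 0], [0, 0, 0]], dr=[[0, 0, 0], [0, 0, 0], [0, 0, 0], [0, 0, 0], [0, 0, 0]], grip=[5, 5, 5, 5, 5])

```text
clock: 19.15
position: [430.9, -12.2, 306.6]
ee_rot: [0.998, 0.063, 0.007, -0.001]
contact_force: [13.6, 2.7, -2.8]
gripper_width: 19.9
```

>>> send_rows(translation=[[-0.4, 0, 0.1], [-0.4, 0, 0.1], [0, 0, 0], [0, 0, 0], [0, 0, 0]], dr=[[0, 0, 0], [0, 0, 0], [0, 0, 0], [0, 0, 0], [0, 0, 0]], grip=[5, 5, 5, 5, 5])

```text
clock: 19.77
position: [430.5, -12.2, 306.5]
ee_rot: [0.998, 0.063, 0.008, -0.002]
contact_force: [14.3, 3.4, -4.4]
gripper_width: 19.4
```

```bash
python3 - <<'E'
from h import *
info();pin()
crop("top",200,95,80,75,"pics/t10.png")
crop("scene",250,155,80,75,"pics/s10.png")
info()
E
```

```text
t 19.77 p [430.5 -12.2 306.5] yaw 7.23 z [ 0.015  0.004 -1.   ] F [14.3  3.4 -4.4] w 19.4
pin rel hinge -26.410333747524234 14.220121609416232 96.79545433367076
pics/t10.png 8
pics/s10.png 8
t 19.88 p [430.6 -12.2 306.5] yaw 7.23 z [ 0.015  0.004 -1.   ] F [15.3  3.1 -4. ] w 19.7
```

View pics/t10.png

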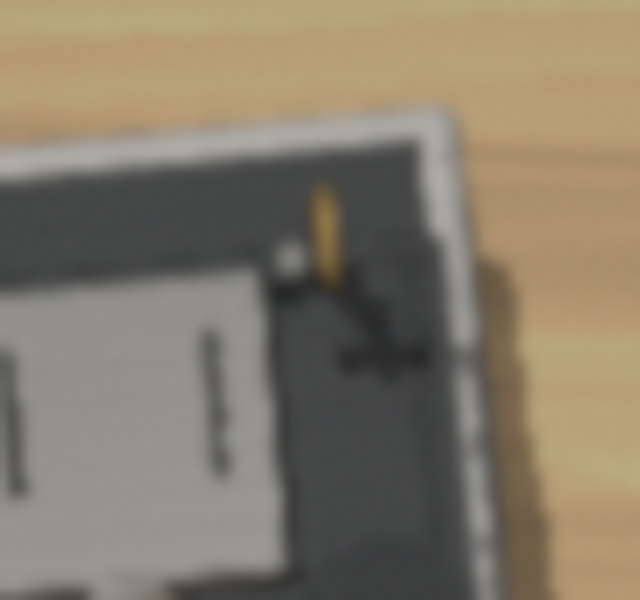

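View pics/s10.png

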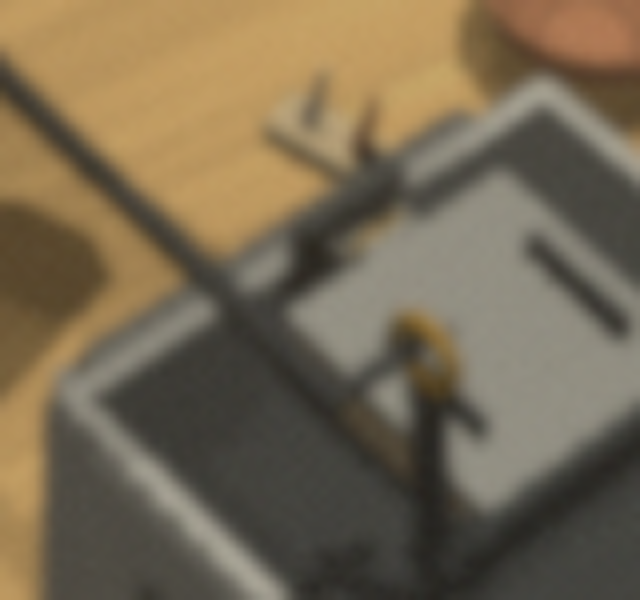

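The flap lies almost flat. The ring is near (325,232) in the top crop with the hook still through it, and the force is about 15 N, so it's close to the catch's peak. I'll continue in very small steps.

>>> send_rows(translation=[[-0.3, 0, 0.1], [-0.3, 0, 0.1], [0, 0, 0], [0, 0, 0], [0, 0, 0]], dr=[[0, 0, 0], [0, 0, 0], [0, 0, 0], [0, 0, 0], [0, 0, 0]], grip=[5, 5, 5, 5, 5])

```text
clock: 20.5
position: [426.1, -13.5, 305.1]
ee_rot: [0.998, 0.063, 0.003, -0.001]
contact_force: [8.3, 2.0, -2.7]
gripper_width: 19.5
```

```bash
python3 - <<'E'
from h import *
info();pin();print(arm.read_state()['wrist_torque'])
E
```

```text
t 20.5 p [426.1 -13.5 305.1] yaw 7.22 z [ 0.005  0.002 -1.   ] F [ 8.3  2.  -2.7] w 19.5
pin rel hinge -31.003627737103905 13.488296939088077 95.38105644232309
[ 0.56785948 -1.97307557 -0.02996077]
```

It snapped: the pin jumped 4.4 mm forward and the force dropped to 8 N against the stop. I'll relax and centre the pin in the ring.

>>> send_rows(translation=[[1.5, 0, 0], [1.5, 0, 0], [1.5, 0, 0], [1.5, 0, 0], [0, 0, 0]], dr=[[0, 0, 0], [0, 0, 0], [0, 0, 0], [0, 0, 0], [0, 0, 0]], grip=[5, 5, 5, 5, 5])

```text
clock: 21.12
position: [429.4, -13.7, 304.0]
ee_rot: [0.998, 0.063, -0.001, 0.0]
contact_force: [0.4, -0.2, -1.6]
gripper_width: 19.4
```

```bash
python3 - <<'E'
from h import *
info();pin();print(arm.read_state()['wrist_torque'])
crop("top",200,95,80,75,"pics/t11.png")
crop("scene",280,175,50,50,"pics/s11.png")
info()
E
```

```text
t 21.12 p [429.4 -13.7 304. ] yaw 7.18 z [-0.001 -0.    -1.   ] F [ 0.4 -0.2 -1.6] w 19.4
pin rel hinge -27.662422680318393 12.65031721949899 94.31186615709163
[0.00784949 0.07677534 0.0053482 ]
pics/t11.png 8
pics/s11.png 12
t 21.23 p [429.6 -13.6 304.2] yaw 7.19 z [-0.001 -0.    -1.   ] F [-0.3 -0.9 -3.6] w 20.0
```

View pics/t11.png

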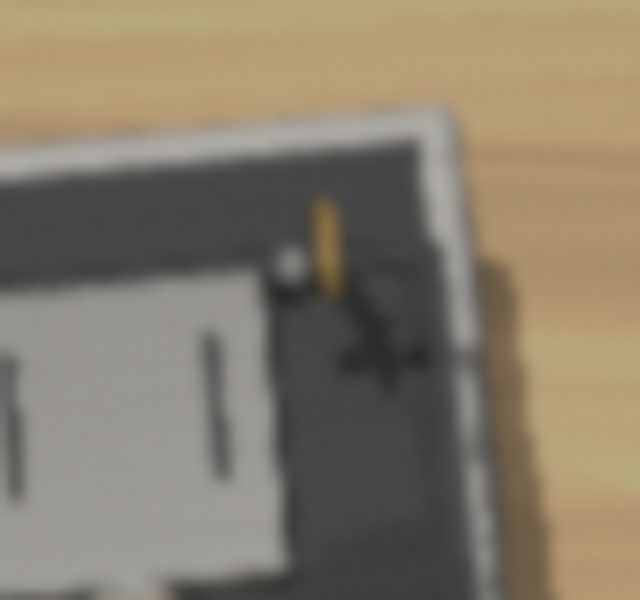

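View pics/s11.png

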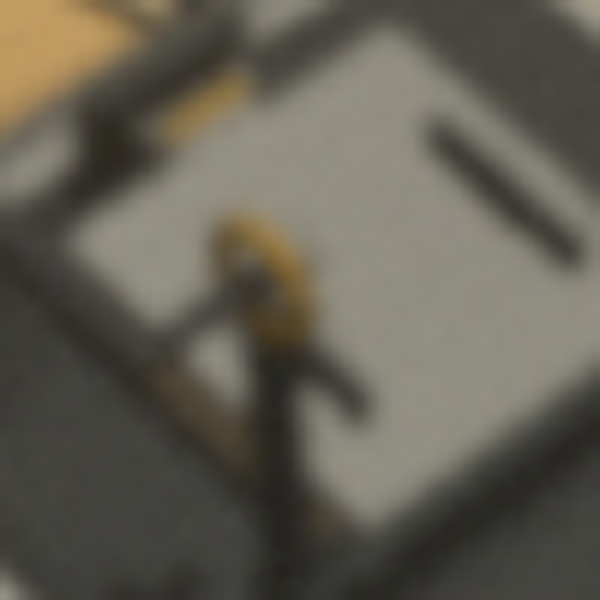

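>>> send_rows(translation=[[2.3, 0, -1.5], [0, 0, 0], [0, 2, 0], [0, 2, 0], [0, 1, 0]], dr=[[0, 0, 0], [0, 0, 0], [0, 0, 0], [0, 0, 0], [0, 0, 0]], grip=[5, 5, 5, 5, 5])

```text
clock: 21.85
position: [432.8, -18.4, 305.8]
ee_rot: [0.998, 0.063, -0.0, 0.0]
contact_force: [-0.0, 1.0, -3.1]
gripper_width: 19.5
```

```bash
python3 - <<'E'
from h import *
info();pin()
crop("top",220,105,50,50,"pics/t12.png")
crop("scene",280,175,50,50,"pics/s12.png")
info()
E
```

```text
t 21.85 p [432.8 -18.4 305.8] yaw 7.18 z [-0. -0. -1.] F [-0.   1.  -3.1] w 19.5
pin rel hinge -24.904969291669556 7.658994195397593 96.08152522317317
pics/t12.png 12
pics/s12.png 12
t 21.95 p [432.8 -18.3 305.8] yaw 7.18 z [-0. -0. -1.] F [ 0.5  0.8 -3.2] w 19.7
```

View pics/t12.png

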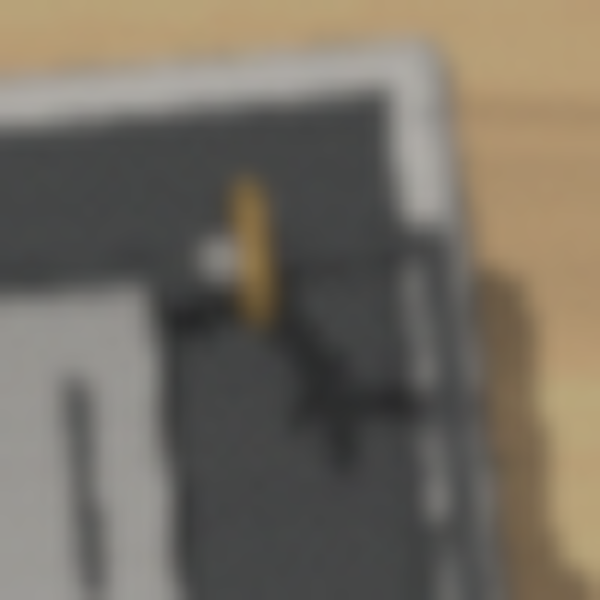

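View pics/s12.png

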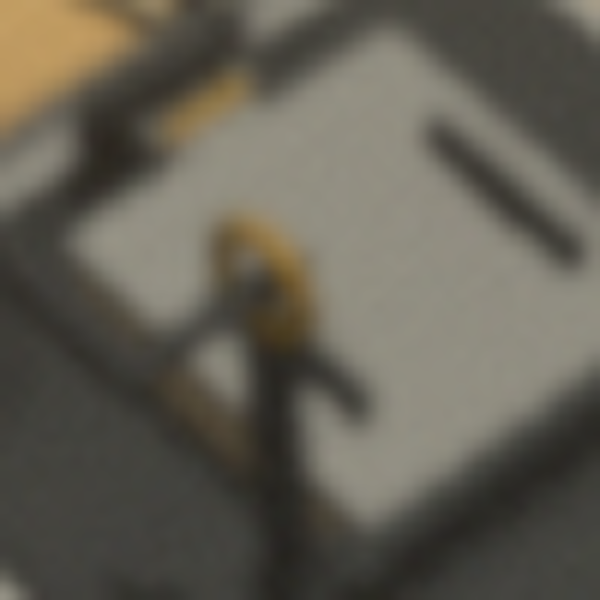

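The pin is centred: top view shows ball at row 257, ring centre at row 252. Withdrawing to the right.

>>> send_rows(translation=[[0, 2, 0], [0, 2, 0], [0, 2, 0], [0, 2, 0], [0, 0, 0]], dr=[[0, 0, 0], [0, 0, 0], [0, 0, 0], [0, 0, 0], [0, 0, 0]], grip=[5, 5, 5, 5, 5])

```text
clock: 22.58
position: [433.8, -26.3, 305.8]
ee_rot: [0.998, 0.063, -0.0, 0.0]
contact_force: [0.9, -0.7, -2.9]
gripper_width: 19.9
```

>>> send_rows(translation=[[0, 2.5, 0], [0, 2.5, 0], [0, 5, 0], [0, 10, 0], [0, 15, 0]], dr=[[0, 0, 0], [0, 0, 0], [0, 0, 0], [0, 0, 0], [0, 0, 0]], grip=[5, 5, 5, 5, 5])

```text
clock: 23.2
position: [438.3, -61.6, 305.8]
ee_rot: [0.998, 0.063, 0.0, 0.0]
contact_force: [-0.0, 0.1, -2.6]
gripper_width: 19.3
```

```bash
python3 - <<'E'
from h import *
crop("top",200,80,100,100,"pics/t13.png")
crop("scene",240,150,100,100,"pics/s13.png")
to((432,-50,310),(422,-254.7,310),(422,-254.7,120),yaw=6.62)
E
```

```text
pics/t13.png 6
pics/s13.png 6
t 23.3 p [438.3 -62.3 305.7] yaw 7.08 z [-0. -0. -1.] F [-0.2 -0.6 -2.8] w 19.4
dr total(tool) [0.02 0.02 0.46]
d [ -4.8 -12.9  -4.3] n 14.4 rows 1
d [-33.5 202.2   0. ] n 204.9 rows 4
d [  0.   0. 190.] n 190.0 rows 4
```

View pics/t13.png

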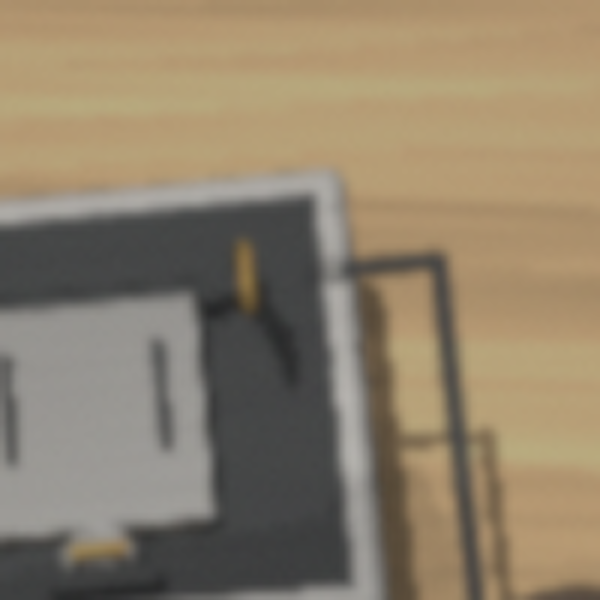

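View pics/s13.png

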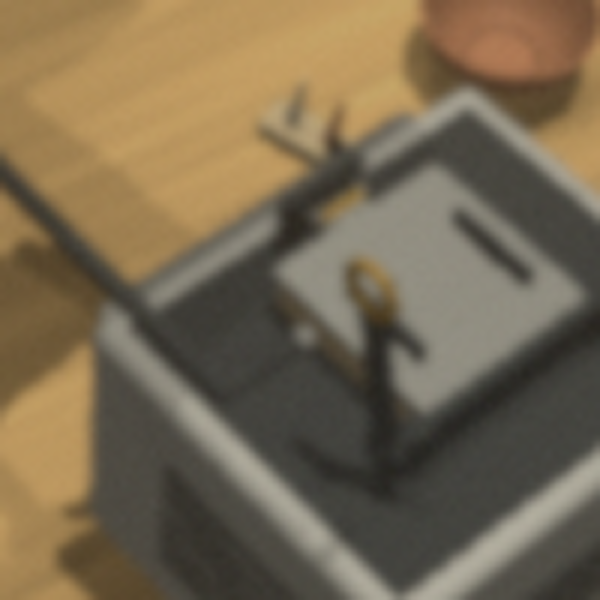

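The hook is clear, the flap lies flat and the roller sits over its front edge. Next, carry the iron back over the rack.

>>> send_rows(translation=[[-7, 38, 0], [-8, 38, 0], [-8, 38, 40], [-8, 38, 40], [-7.5, 37.5, 40]], dr=[[0, 0, 0.5], [0, 0, 0], [0, 0, 0], [0, 0, 0], [0, 0, 0]], grip=[5, 5, 5, 5, 5])

```text
clock: 23.92
position: [422.2, -255.2, 184.9]
ee_rot: [0.998, 0.058, 0.001, 0.0]
contact_force: [0.9, -0.2, -2.7]
gripper_width: 19.8
```

>>> send_rows(translation=[[0, 0, 25], [0, 0, 20], [0, 0, 10], [0, 0, 0], [0, 0, 0]], dr=[[0, 0, 0], [0, 0, 0], [0, 0, 0], [0, 0, 0], [0, 0, 0]], grip=[5, 5, 5, 5, 5])

```text
clock: 24.55
position: [423.3, -253.8, 131.8]
ee_rot: [0.998, 0.059, 0.001, 0.0]
contact_force: [-0.2, -0.7, -2.1]
gripper_width: 19.4
```

```bash
python3 - <<'E'
from h import *
to((422,-254.7,61.7),yaw=6.62)
im=arm.get_image("top")[140:305,312:382,::-1]
im=cv2.resize(cv2.rotate(im,cv2.ROTATE_90_CLOCKWISE),None,fx=4.8,fy=4.8,interpolation=cv2.INTER_CUBIC)
cv2.imwrite("pics/t14.png",im)
im=arm.get_image("wrist");cv2.imwrite("pics/w14.png",im[:,:,::-1])
crop("scene",100,190,130,130,"pics/s14.png")
info()
E
```

```text
t 24.55 p [ 423.3 -253.8  131.8] yaw 6.72 z [ 0.002 -0.001 -1.   ] F [-0.2 -0.7 -2.1] w 19.4
dr total(tool) [ 0.06 -0.11  0.1 ]
d [-1.4  0.8 70.1] n 70.1 rows 2
pics/s14.png 4
t 24.7 p [ 423.  -253.6  131.7] yaw 6.72 z [ 0.002 -0.001 -1.   ] F [ 0.3  0.5 -2.1] w 19.6
```

View pics/t14.png

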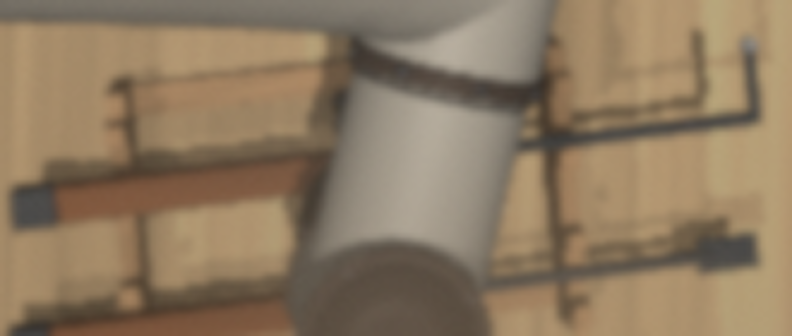

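View pics/w14.png

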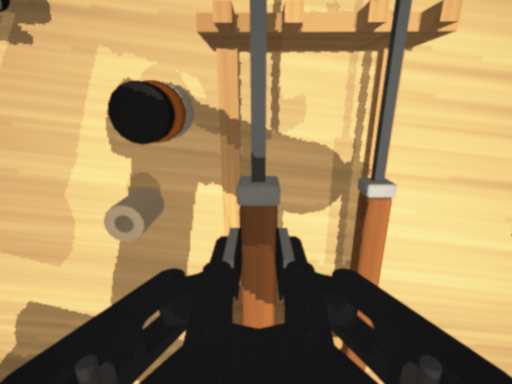

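View pics/s14.png

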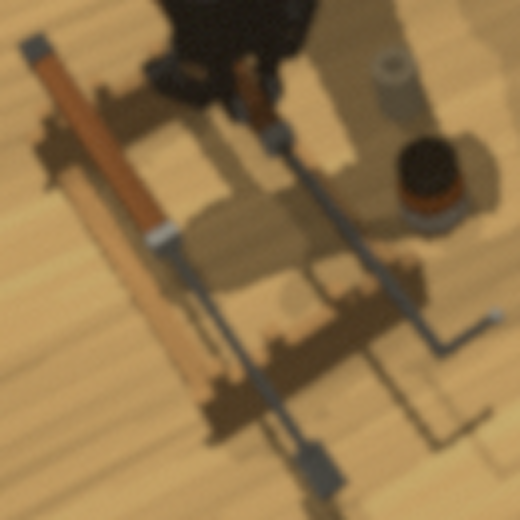

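No slip: the ferrule and rod sit at the same wrist pixels as after the grasp, (258,190) and column 258. Lowering.

>>> send_rows(translation=[[-1.1, 1, 20], [0, 0, 20], [0, 0, 10], [0, 0, 0], [0, 0, 0]], dr=[[0, 0, 0.1], [0, 0, 0], [0, 0, 0], [0, 0, 0], [0, 0, 0]], grip=[5, 5, 5, 5, 5])

```text
clock: 25.32
position: [422.2, -254.9, 81.6]
ee_rot: [0.998, 0.058, 0.001, 0.0]
contact_force: [-0.3, -1.0, -2.4]
gripper_width: 19.6
```

```bash
python3 - <<'E'
from h import *
to((422,-254.7,61.7),yaw=6.62)
E
```

```text
t 25.32 p [ 422.2 -254.9   81.6] yaw 6.62 z [ 0.002 -0.001 -1.   ] F [-0.3 -1.  -2.4] w 19.6
dr total(tool) [ 0.05 -0.09 -0.  ]
d [-0.2 -0.2 19.9] n 19.9 rows 1
```

>>> send_rows(translation=[[0, 0, 6], [0, 0, 6], [0, 0, 5], [0, 0, 2], [0, 0, 0]], dr=[[0, 0, 0], [0, 0, 0], [0, 0, 0], [0, 0, 0], [0, 0, 0]], grip=[5, 5, 5, 5, 5])

```text
clock: 25.95
position: [421.4, -254.7, 61.8]
ee_rot: [0.998, 0.058, 0.0, 0.0]
contact_force: [-0.5, 1.0, -2.5]
gripper_width: 19.9
```

```bash
python3 - <<'E'
from h import *
info()
im=arm.get_image("wrist");cv2.imwrite("pics/w15.png",im[:,:,::-1])
crop("scene",100,190,130,130,"pics/s15.png")
E
```

```text
t 25.95 p [ 421.4 -254.7   61.8] yaw 6.6 z [ 0. -0. -1.] F [-0.5  1.  -2.5] w 19.9
pics/s15.png 4
```

View pics/w15.png

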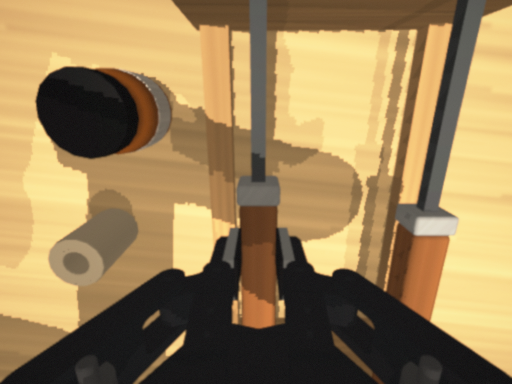

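View pics/s15.png

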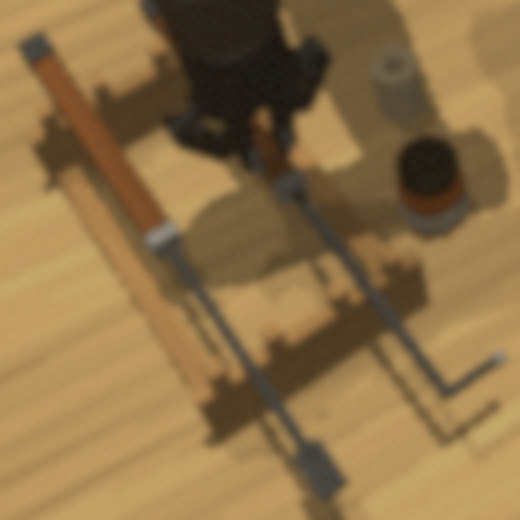

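It's back over its notches, identical to the post-grasp wrist view, but the force shows I'm still holding its weight. Lowering until it rests.

>>> send_rows(translation=[[0, 0, 0.4], [0, 0, 0.4], [0, 0, 0.4], [0, 0, 0], [0, 0, 0]], dr=[[0, 0, 0], [0, 0, 0], [0, 0, 0], [0, 0, 0], [0, 0, 0]], grip=[5, 5, 5, 5, 5])

```text
clock: 26.68
position: [421.5, -254.8, 61.7]
ee_rot: [0.998, 0.058, 0.0, 0.0]
contact_force: [-2.7, 1.3, 7.6]
gripper_width: 19.7
```

Resting on the rack now (+7 N, up from −2.5 N). Opening, with the jaws kept clear of the poker, then rising.

>>> send_rows(translation=[[0, 0, -0.8], [0, 0, 0], [0, 0, 0], [0, 0, 0], [0, 0, 0]], dr=[[0, 0, 0], [0, 0, 0], [0, 0, 0], [0, 0, 0], [0, 0, 0]], grip=[5, 35, 55, 55, 55])

```text
clock: 27.3
position: [421.5, -254.7, 61.4]
ee_rot: [0.998, 0.058, 0.0, 0.0]
contact_force: [-0.7, -0.2, 0.7]
gripper_width: 54.9
```

>>> send_rows(translation=[[0, 0, -10], [0, 0, -30], [0, 0, -50], [0, 0, -50], [0, 0, -40]], dr=[[0, 0, 0], [0, 0, 0], [0, 0, 0], [0, 0, 0], [0, 0, 0]], grip=[55, 55, 55, 55, 55])

```text
clock: 27.92
position: [421.6, -254.8, 244.6]
ee_rot: [0.998, 0.058, 0.001, 0.001]
contact_force: [0.2, -0.4, 0.3]
gripper_width: 55.0
```

>>> send_rows(translation=[[-20, -45, 0], [-20, -45, 0], [-10, -45, 0], [0, -45, 0], [0, -45, 0]], dr=[[0, 0, 0], [0, 0, 0], [0, 0, 0], [0, 0, 0], [0, 0, 0]], grip=[55, 55, 55, 55, 55])

```text
clock: 28.55
position: [345.4, -35.8, 242.4]
ee_rot: [0.998, 0.057, 0.001, -0.0]
contact_force: [1.1, 0.8, -0.2]
gripper_width: 54.8
```

```bash
python3 - <<'E'
from h import *
info()
im=arm.get_image("top");cv2.imwrite("pics/t16.png",cv2.resize(im[:,:,::-1],(768,576)))
im=arm.get_image("scene");cv2.imwrite("pics/s16.png",cv2.resize(im[:,:,::-1],(768,576)))
for th in ["hook_iron_grip","hook_tip","vent_eye","oxide_jar"]:
  for n in ["top","scene"]:
    print(th,n,[(np.round(d['xyz'],1).tolist(),round(d['confidence'],2)) for d in arm.place_of(th,n)[:2]])
E
```

```text
t 28.55 p [345.4 -35.8 242.4] yaw 6.57 z [ 0.002  0.001 -1.   ] F [ 1.1  0.8 -0.2] w 54.8
hook_iron_grip top [([425.2, -254.9, 79.3], 0.95), ([694.1, 50.6, 225.7], 0.54)]
hook_iron_grip scene [([423.1, -252.9, 79.5], 0.95), ([671.0, 50.2, 326.9], 0.45)]
hook_tip top [([661.0, -182.9, 82.6], 0.71)]
hook_tip scene [([660.3, -178.7, 78.8], 0.79)]
vent_eye top [([673.1, 49.1, 320.3], 0.85), ([478.6, -150.4, -3.0], 0.57)]
vent_eye scene [([666.9, 52.6, 324.6], 0.71)]
oxide_jar top [([477.5, -149.2, -0.4], 0.72), ([691.9, 391.6, 1.8], 0.67)]
oxide_jar scene [([483.7, -150.0, -1.0], 0.68)]
```

View pics/t16.png

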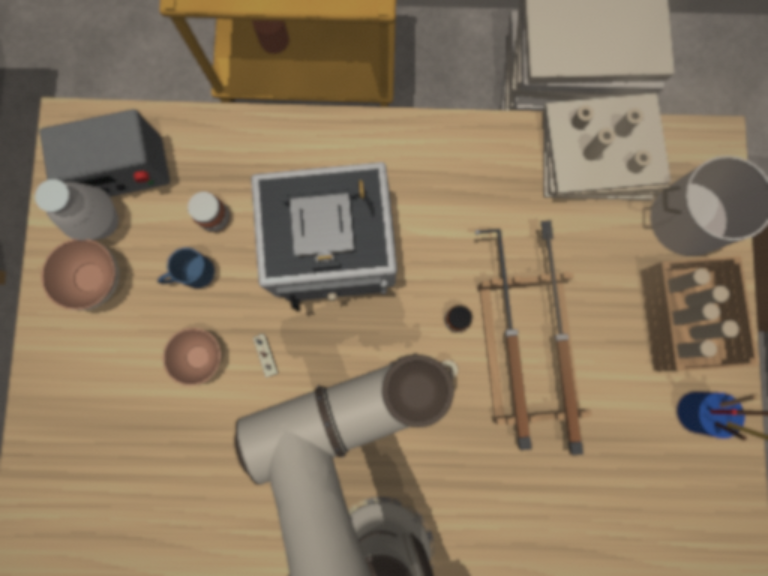

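View pics/s16.png

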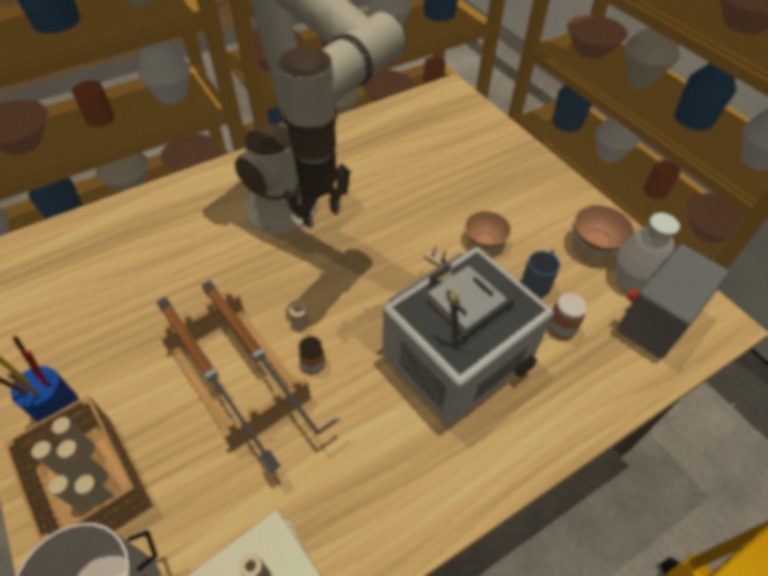

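Everything checks out. The flap is flat and shut, at about (320,225) in the top view. The iron lies in its own place with its hook at (488,232), the same as at the start, and nothing else has moved. Handing in.

```bash
python3 - <<'E'
from h import *
info();print(arm.job_done())
E
```

```text
t 29.05 p [345.9 -37.7 241.3] yaw 6.46 z [-0. -0. -1.] F [ 0.1 -0.1 -0.3] w 54.7
the job is handed in; nothing more can be done
None
```

The vent flap is shut and caught, and the hooked iron is back in its own place on the rack, let go. I handed the job in at 29 s.

- **Pull:** The hook went through the ring eye without touching it. The flap followed at about 2–3 N. The force rose to about 15–16 N at the catch, then it snapped home: the hook jumped 4.4 mm forward and the force fell to about 8 N against the stop. That peak comes from readings between moves, and the moment of the snap fell between two readings, so I can't rule out a brief higher force.
- **Flap shut:** After unhooking, the ring eye measured about 26 mm in front of the shaft's axis, which is the shut position, and the flap lay flat in both views.
- **Iron:** Its detected positions match the start to within about 4 mm. The ferrule showed at the same place in the wrist picture after the pull, so the iron had not slipped in the grip.
- **Everything else:** The poker and the other objects look unmoved. The force reading at the end was near zero with the gripper clear.
- **Disagreements:** The views differed by up to about 8 mm on the eye's height before hooking, and by about 11 mm on the ferrule's position before the grasp. I gripped the handle about 6 mm behind the estimated balance point to keep the pads clear of the ferrule. None of this caused trouble.

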